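# Clear the soap-cutting station

### The arm

A 6-joint arm with a two-finger parallel gripper is mounted at the origin on the work surface. World frame = base frame: x ahead of the robot, y to its left, z up, the work surface at z = 0. Lengths are in m, angles in rad, forces in N, time in s.
With the tool pointing down it reaches from about 0.3 to 0.75 m from the base axis. Payload 8.5 kg.
Tool frame: the origin (TCP) lies at the centre of the arm's flange, where the gripper is bolted on; the fingertips stand 166 mm ahead of it and the grasp point (between the pads) lies 147 mm ahead of it; z points along the fingers, y is the line along which they close (so a half turn about z gives the same grasp; the last joint's range is limited). The gripper opens to 88 mm and grips with 3 to 60 N. Pads are 18 mm wide; open, the fingers measure 123 mm over their backs; the gripper's body (75 mm by 187 mm) begins 45 mm behind the grasp point.
Start: joints at [1.037, 0.381, 1.297, -0, 1.464, -0.215], TCP at [0.172, 0.522, 0.405] pointing down, gripper open.
Joint ranges: [-3.11, 3.11], [-0.89, 2.33], [0.22, 2.48], [-1.42, 4.56], [0.17, 2.85], [-2.88, 2.88]. Speed limits (rad/s): [2.39, 2.39, 3.14, 3.14, 3.14, 3.14].

### API

Orientations are given as a unit quaternion [w, x, y, z].
In Python, from plant import manip, viewer, models gives the robot as it stands. The module is installed in compiled form; this text tells all that it offers.
- The arm moves only by the shell command python3 -m handwheel 'ROWS'. ROWS is JSON, one flat list of numbers, 5 for each row, row after row: the opening, from 0 (shut) to 1 (fully open), then the shift along the tool's x, y, z as a fraction of full scale, then the turn about the tool's z as a fraction of full scale. A call has 1 to 10 rows; each row shifts and turns the commanded pose from where the row before left it, along the tool's axes as they then stand; what a row does not reach is not made up. Full scale, the value 1, is 4 cm for a shift and 6 degrees for a turn. A row lasts 1/12 s, in which the tool goes at most 41.7 mm and 7.16 degrees, less where a joint would pass 70% of its speed; a pose out of reach is approached as far as the arm can. A call with a number of a shift or a turn outside -1 to 1 is refused whole. A call with a gripper value outside its range is refused whole. The fingers move at their own pace and stop on an object; the grip force is fixed at half the most. Time passes only in rows, so rows that do not move let the fingers close. It gives the time, the measured TCP pose, the force, the opening and the grip force at its end, in the units of the state.
- manip.get_state(): the state, without advancing time (a new reading comes with each control period).
- viewer.snapshot(name): name is "scene" or "top" or "wrist"; returns the picture (480x640x3 uint8, red, green, blue); there is no depth.
- viewer.camera_params(name): a dict with "camera_matrix" (3x3 intrinsics, pixels), "R" (3x3) and "t" (3): a world point X has camera coordinates R X + t. Camera axes: x right, y down, z forward; pixel columns grow to the right and rows downward; lengths in m; the calibration is good to about 2 mm. A picture is of the moment at which its call begins: read the wrist's pose just before it. camera_params takes no time and is no camera call; for the wrist camera it gives the pose at the moment of the call.
- manip.finish_job(): hands the job in; it is judged then, once.
Trained networks look in the newest picture that a camera, given by its name, has taken for a name from the list of things; names that differ only in an ending like _2 or _b are one class to them, and where a whole thing is asked for, a point or a joint stands for the part that bears it (a point fixed in the world has none). Each returns a list of dicts, best first, with "confidence" (0 to 1); they miss things now and then, are a little off and sometimes report something else, mostly with a low value. They report only what shows in the picture. A call takes as long as a camera call.
- models.regions_of(camera, target): "region" (480x640 bool, what is visible of it) and "position" ([column, row] in pixels, amid what is visible of it).
- models.spot_point(camera, target): "position" ([column, row] in pixels: a listed point, or the origin of a listed thing).
The state is a dict: "clock": time; "joints": joint angles; "dq": joint speeds; "joint_efforts": joint torques, N m; "tool_pos": TCP position; "ee_rot": TCP orientation; "ft_force": force on the tool from outside, world axes, zero at the start; "wrist_torque": the same for the moment, N m; "width": opening from 0.0 (shut) to 1.0 (fully open); "finger_force": force on a finger pad.
Only numpy, scipy, OpenCV 4.12 (cv2) and the standard library are available. Lean on these libraries where they do the work, as an engineer would, in place of code of your own. Each camera call takes 0.05 s, during which the arm holds its last target. There are 200 camera calls.

### The job

Clear the soap-cutting station for the next batch: swing the stiff lamp away from the cutting bed until its head is centred over the brown mould and stays there, then take the brush and sweep every soap offcut off the bed into the scrap tray, without touching the offcuts with the gripper, and stand the brush, bristles down, back on its blue rest. Also drop every wooden stirring stick lying on the counter end-down into the white holder (in any order with the rest), and leave the bottles and the jar where they are.

Things in the scene. Friction and masses are not known exactly. Their poses are not given: they have to be found in the camera images.
- bed: Wooden soap-cutting bed, fixed. Origin: centre of its underside, z up. Flat surface 40 mm up, x from -95 to +95 mm. 8 mm fences (tops 55 mm up) along both long sides leave a channel 130 mm wide (y -65 to +65); an end stop (top 60 mm up) closes the end at x=+95. The -x end, towards the robot, is open and drops straight into the steel scrap tray.
- tray (a point): Centre of the inner floor of the open steel scrap tray at the bed's open end, axes as the bed's: 121 mm (x) by 138 mm (y) inside, floor 6 mm above the counter, side walls 35 mm tall, wall on the robot's side 45 mm; at +x it meets the bed's end face.
- brush: Bench brush, 98 mm tall, 0.15 kg. Origin: centre of the underside of the bristles; z up, y along its width. Black bristle block 32 (x) by 110 mm (y), z 0 to 32; wooden back 36 by 114 mm, z 32 to 48; orange upright grip 22 mm thick (x), 50 mm long (y), z 48 to 98. It starts standing on its bristles on the blue rest.
- brush_rest: Flat blue brush rest, fixed, 150 mm (x) by 100 mm (y), 8 mm thick. Origin: centre of its underside.
- lamp (a joint): Angle of the lamp arm about its upright post, rad, growing anticlockwise seen from above, range -1.15 to 1.15. The joint is stiff: the arm stays where it is left (about 1.5 N at the head moves it).
- lamp_hinge (a point): Point on the vertical hinge axis of the lamp's post, 190 mm above the counter.
- lamp_knob (a point): Middle of the red upright knob (22 mm diameter, 47 mm tall, from 27 mm below to 20 mm above this point) on the centre of the white round lamp head (90 mm diameter, 30 mm thick, directly below the knob; its underside 57 mm below this point). 230 mm from the hinge axis.
- mould_center (a point): Centre of the top face of the brown soap mould (130 by 110 by 22 mm slab with coloured rounds), fixed to the counter on the arc of the lamp head.
- holder: White stick holder, fixed, an upright box 54 mm (x) by 146 mm (y), 90 mm tall, 5 mm walls and floor, with three cells in a row along y, each about 44 by 42 mm, centred at y=-47, 0 and +47 mm. Origin: centre of its underside.
- stick0: Square wooden stirring stick, 140 mm long (x), 16 by 16 mm, both ends alike, 30 g; origin at its centre. Lies on the counter at the start. May be absent.
- stick1: Square wooden stirring stick, 140 mm long (x), 16 by 16 mm, both ends alike, 30 g; origin at its centre. Lies on the counter at the start. May be absent.
- stick2: Square wooden stirring stick, 140 mm long (x), 16 by 16 mm, both ends alike, 30 g; origin at its centre. Lies on the counter at the start. May be absent.
- scrap0: Soap offcut, red with a white band, a block of 28 by 22 by 21 mm, 14 g; origin: centre of its underside as first laid. Lies on the cutting bed at the start. May be absent.
- scrap1: Soap offcut, purple with a white band, a block of 26 by 24 by 22 mm, 14 g; origin: centre of its underside as first laid. Lies on the cutting bed at the start. May be absent.
- scrap2: Soap offcut, blue with a white band, a block of 27 by 21 by 23 mm, 14 g; origin: centre of its underside as first laid. Lies on the cutting bed at the start. May be absent.
- scrap3: Soap offcut, green with a white band, a block of 25 by 23 by 20 mm, 14 g; origin: centre of its underside as first laid. Lies on the cutting bed at the start. May be absent.
- scrap4: Soap offcut, pink with a white band, a block of 28 by 23 by 22 mm, 14 g; origin: centre of its underside as first laid. Lies on the cutting bed at the start. May be absent.
- bottle0: Small dropper bottle, 32 mm diameter, 75 mm tall; origin: centre of its underside. Bystander, leave it where it is.
- bottle1: Small dropper bottle, 32 mm diameter, 75 mm tall; origin: centre of its underside. Bystander, leave it where it is.
- bottle2: Small dropper bottle, 32 mm diameter, 75 mm tall; origin: centre of its underside. Bystander, leave it where it is.
- bottle3: Small dropper bottle, 32 mm diameter, 75 mm tall; origin: centre of its underside. Bystander, leave it where it is.
- jar: Dark screw-cap jar, 50 mm diameter, 80 mm tall; origin: centre of its underside. Bystander, leave it where it is.

How it is judged:
On the way, in this order (a step that is already met when the one before it is completed fails the run):
1. the lamp head is centred over the brown mould (horizontal distance between lamp_knob and mould_center below 0.03 m and velocity of joint lamp between -0.05 and 0.05 rad/s), for 0.2 s.
2. the brush is held in the gripper with its bristles down in the channel of the bed (contact force between the fingers and brush above 0.5 N and x of brush in the frame of bed between -0.12 and 0.095 m and y of brush in the frame of bed between -0.05 and 0.05 m and z of brush in the frame of bed below 0.06 m), for 0.1 s.
3. every offcut lies in the scrap tray (x of scrap0 in the frame of tray between -0.065 and 0.06 m and y of scrap0 in the frame of tray between -0.07 and 0.07 m and z of each of scrap0, scrap1, scrap2, scrap3, scrap4 in the frame of tray below 0.05 m and linear speed of each of scrap0, scrap1, scrap2, scrap3, scrap4 below 0.03 m/s and x of scrap1 in the frame of tray between -0.065 and 0.06 m and y of scrap1 in the frame of tray between -0.07 and 0.07 m and x of scrap2 in the frame of tray between -0.065 and 0.06 m and y of scrap2 in the frame of tray between -0.07 and 0.07 m and x of scrap3 in the frame of tray between -0.065 and 0.06 m and y of scrap3 in the frame of tray between -0.07 and 0.07 m and x of scrap4 in the frame of tray between -0.065 and 0.06 m and y of scrap4 in the frame of tray between -0.07 and 0.07 m), for 0.2 s.
At the end, for the whole second after the job is handed in: Lamp head within 30 mm of above the mould's middle; all offcuts at rest in the tray; brush released upright (0.15 rad) on its rest, within 50 mm along and 35 mm across of its middle; all sticks end-down in the holder, down to its floor, within 0.45 rad of upright (all of step 3 and horizontal distance between lamp_knob and mould_center below 0.03 m and x of brush in the frame of brush_rest between -0.05 and 0.05 m and y of brush in the frame of brush_rest between -0.035 and 0.035 m and angle between brush's own z axis and vertical below 0.15 rad and height (world z) of brush below 0.016 m and linear speed of each of brush, stick0, stick1, stick2 below 0.03 m/s and angle between the x axis of each of stick0, stick1, stick2 and the z axis of holder, either way round below 0.45 rad and x of stick0 in the frame of holder between -0.03 and 0.03 m and y of stick0 in the frame of holder between -0.076 and 0.076 m and height (world z) of each of stick0, stick1, stick2 below 0.09 m and x of stick1 in the frame of holder between -0.03 and 0.03 m and y of stick1 in the frame of holder between -0.076 and 0.076 m and x of stick2 in the frame of holder between -0.03 and 0.03 m and y of stick2 in the frame of holder between -0.076 and 0.076 m); the robot touches nothing.
It fails at once if an offcut is touched by the gripper or the arm (contact force between any of the fingers, the arm and scrap0 above 0.5 N or contact force between any of the fingers, the arm and scrap1 above 0.5 N or contact force between any of the fingers, the arm and scrap2 above 0.5 N or contact force between any of the fingers, the arm and scrap3 above 0.5 N or contact force between any of the fingers, the arm and scrap4 above 0.5 N).
It fails at once if a bottle or the jar is moved more than 30 mm or knocked over (distance of any of bottle0, bottle1, bottle2, bottle3, jar from where it was at the start of the episode above 0.03 m or angle between any of bottle0, bottle1, bottle2, bottle3, jar's own z axis and vertical above 0.5 rad).
Of scrap0, scrap1, scrap2, scrap3, scrap4 only 3 to 5 are there at a start; the rules pass over those that are not, and their reading is None.
Of stick0, stick1, stick2 only 2 to 3 are there at a start; the rules pass over those that are not, and their reading is None.
At some moment in a run one of stick0, stick1, stick2 may be knocked a few centimetres aside while the robot is not near it.
Once in a run the grip may slacken for a moment while it holds something.
It also fails if it takes over 210 s, if anything falls off the work surface, if the arm or the gripper's body presses on something with over 40 N, if the wrist force passes 120 N, or if a joint passes its speed limit or range.

## Working session

There is one attempt and no reset: what is moved stays moved. The work goes in short steps, Python scripts to look and compute and a shell command to move; the robot and the scene stay as the last step left them, time stands still between calls to the robot, and variables do not carry over. Pictures are saved under pics/ and viewed, at most 14 in all, crops included, and the job is handed in when it is done.

```bash
mkdir -p pics
cat > h.py <<'E'
import numpy as np, cv2
from plant import manip, viewer, models
def save(cam,name):
    im=viewer.snapshot(cam); cv2.imwrite(f'pics/{name}.png',im[:,:,::-1]); return im
def ray(cam,px,P=None):
    P=P or viewer.camera_params(cam); K=np.array(P['camera_matrix']);R=np.array(P['R']);t=np.array(P['t'])
    d=R.T@np.linalg.inv(K)@np.array([px[0],px[1],1.]); return -R.T@t,d
def atz(cam,px,z,P=None):
    c,d=ray(cam,px,P); return c+d*(z-c[2])/d[2]
def proj(cam,X,P=None):
    P=P or viewer.camera_params(cam); v=np.array(P['camera_matrix'])@(np.array(P['R'])@np.array(X)+np.array(P['t'])); return v[:2]/v[2]
def tri(rs):
    A=np.zeros((3,3));b=np.zeros(3)
    for c,d in rs:
        d=d/np.linalg.norm(d);M=np.eye(3)-np.outer(d,d);A+=M;b+=M@c
    return np.linalg.solve(A,b)
E
python3 - <<'E'
from h import *
np.set_printoptions(precision=4,suppress=True)
save('top','top0');save('scene','scene0')
for c in('top','scene'):
    P=viewer.camera_params(c);print(c,-np.array(P['R']).T@P['t'])
print(manip.get_state())
T=['bed','tray','brush','brush_rest','lamp_hinge','lamp_knob','mould_center','holder','stick0','scrap0','scrap1','scrap2','scrap3','scrap4','bottle0','jar']
for t in T:
    a=models.spot_point('top',t);b=models.spot_point('scene',t)
    print(t,[(np.round(x['position']),round(x['confidence'],2)) for x in a[:4]],'|',[(np.round(x['position']),round(x['confidence'],2)) for x in b[:4]])
    if a and b:
        print('   tri',tri([ray('top',a[0]['position']),ray('scene',b[0]['position'])]))
E
```

```text
top [0.3596 0.0299 1.306 ]
scene [ 1.5904 -0.2819  1.0844]
{'clock': 0.1, 'joints': array([ 1.0367,  0.3811,  1.2981, -0.    ,  1.4636, -0.2153]), 'dq': array([ 0.    ,  0.0004, -0.0006, -0.001 , -0.0005, -0.0014]), 'joint_efforts': array([  0.0036, -43.8649, -22.4917,   0.0715,   0.0342,  -0.    ]), 'tool_pos': array([0.1724, 0.5223, 0.4042]), 'ee_rot': array([-0.0002,  0.1587,  0.9873, -0.0006]), 'ft_force': array([ 1.3552, -0.6284, -0.4741]), 'wrist_torque': array([ 0.0015, -0.0094,  0.0067]), 'finger_force': 0.0, 'width': 1.00293710802497}
bed [(array([342., 257.]), 0.85)] | [(array([281., 303.]), 0.86), (array([240., 311.]), 0.2)]
   tri [ 0.592  -0.042  -0.0044]
tray [(array([350., 309.]), 0.84), (array([336., 276.]), 0.72)] | [(array([261., 261.]), 0.58), (array([281., 288.]), 0.43)]
   tri [ 0.4451 -0.0561  0.0134]
brush [] | [(array([188., 275.]), 0.84)]
brush_rest [(array([410., 320.]), 0.87), (array([396., 178.]), 0.45)] | [(array([189., 274.]), 0.92), (array([366., 269.]), 0.15)]
   tri [ 0.4144 -0.2358 -0.0035]
lamp_hinge [(array([399., 176.]), 0.91), (array([347., 259.]
[... 1639 characters left out ...]
82., 287.]), 0.53)]
   tri [ 0.5452 -0.0051 -0.0276]
scrap4 [(array([336., 276.]), 0.54), (array([348., 258.]), 0.51), (array([354., 249.]), 0.48)] | [(array([298., 292.]), 0.7), (array([271., 301.]), 0.64), (array([284., 279.]), 0.55), (array([282., 287.]), 0.53)]
   tri [ 0.5452 -0.0051 -0.0276]
bottle0 [(array([466., 322.]), 0.69), (array([357., 250.]), 0.59), (array([153., 309.]), 0.57), (array([490., 298.]), 0.52)] | [(array([137., 287.]), 0.72), (array([364., 328.]), 0.65), (array([444., 217.]), 0.62), (array([109., 312.]), 0.55)]
   tri [ 0.4095 -0.3816 -0.0038]
jar [(array([321., 193.]), 0.65), (array([341., 257.]), 0.24)] | [(array([333., 351.]), 0.89)]
   tri [0.7826 0.0235 0.0022]
```

View pics/top0.png

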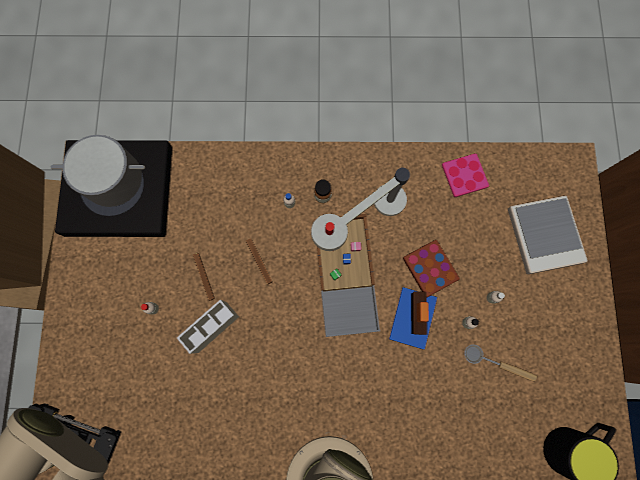

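View pics/scene0.png

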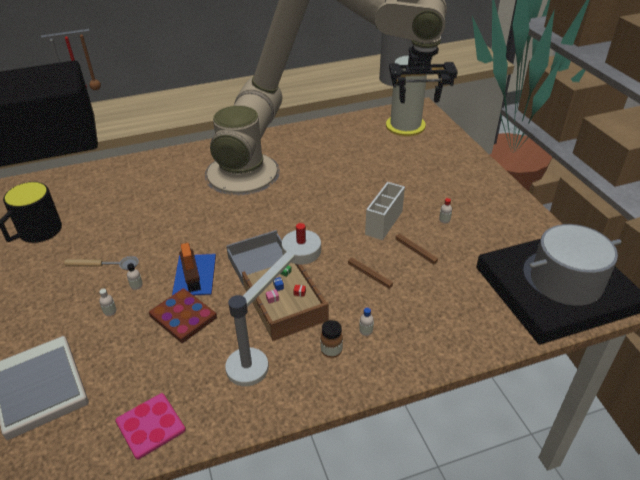

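The top view shows the lamp head (330,228) over the bed, the mould at (432,268), the rest with the brush at (413,318), the holder at (207,327), and two sticks at (260,262) and (204,275). Offcuts in the top view are green (336,274), blue (347,258) and pink (356,246). The scene view adds red (299,290).

```bash
cat >> h.py <<'E'
np.set_printoptions(precision=4,suppress=True)
def rect(cam,mask,z,P=None):
    """min-area rect of mask seen on plane z: centre, long side, short side, yaw of the long side (deg)"""
    P=P or viewer.camera_params(cam)
    cs,_=cv2.findContours(mask.astype(np.uint8),cv2.RETR_EXTERNAL,cv2.CHAIN_APPROX_NONE)
    c=max(cs,key=cv2.contourArea)[:,0,:]
    W=np.array([atz(cam,p,z,P)[:2] for p in c],np.float32)
    (x,y),(w,h),a=cv2.minAreaRect(W*1000)
    if w<h: w,h,a=h,w,a+90
    return [round(v,1) for v in (x,y,w,h,(a+90)%180-90)]
def yaw():
    w,x,y,z=manip.get_state()['ee_rot']; return np.arctan2(2*(x*y+w*z),1-2*(y*y+z*z))
def go(x,y,z=None,yawdeg=None):
    """rows totals: turn first (units of 6deg), then shift in the turned tool axes (units 4cm)"""
    s=manip.get_state();p=s['tool_pos'];a=yaw()
    b=a if yawdeg is None else np.radians(yawdeg)
    if z is None:z=p[2]
    d=np.array([x,y])-p[:2]
    # tool down: x axis=(cos,sin), y axis=(sin,-cos)
    turn=-np.degrees((b-a+np.pi)%(2*np.pi)-np.pi)/6
    print('pos',p,'yaw',round(np.degrees(a),1),'j6',round(s['joints'][5],2),'w',round(s['width'],3),'| turn',round(turn,2),'x',round((d@[np.cos(b),np.sin(b)])/.04,2),'y',round((d@[np.sin(b),-np.cos(b)])/.04,2),'z',round(-(z-p[2])/.04,2))
E
python3 - <<'E'
from h import *
for cam in('top','scene'):
    for t,zs in dict(bed=(.055,),tray=(.035,),brush=(.048,.098),brush_rest=(.008,),mould_center=(.022,),lamp_knob=(.21,),holder=(.09,),stick0=(.016,),scrap0=(.06,),bottle0=(.04,),jar=(.08,)).items():
        for r in models.regions_of(cam,t)[:5]:
            if r['confidence']<.3: continue
            for z in zs: print(cam,t,z,round(r['confidence'],2),np.round(r['position']),rect(cam,r['region'],z))
E
```

```text
top bed 0.055 0.87 [350. 287.] [537.6, -44.5, 323.4, 146.2, 5.9]
top tray 0.035 0.66 [350. 287.] [539.4, -46.1, 331.4, 149.5, 5.9]
top brush 0.048 0.66 [419. 311.] [432.3, -240.8, 115.8, 50.6, -5.0]
top brush 0.098 0.66 [419. 311.] [429.4, -230.0, 111.2, 48.5, -5.0]
top brush 0.048 0.59 [353. 290.] [538.3, -43.9, 325.7, 150.5, 6.2]
top brush 0.098 0.59 [353. 290.] [531.2, -41.0, 312.7, 144.5, 6.2]
top brush_rest 0.008 0.9 [408. 324.] [422.0, -229.4, 150.7, 98.7, -14.3]
top mould_center 0.022 0.72 [430. 268.] [558.6, -281.7, 130.7, 114.5, 29.2]
top lamp_knob 0.21 0.71 [342. 220.] [689.8, -68.5, 295.6, 91.9, -44.1]
top holder 0.09 0.96 [205. 328.] [392.0, 315.7, 154.5, 69.0, -48.2]
top stick0 0.016 0.53 [205. 274.] [532.7, 353.3, 140.4, 19.9, 22.0]
top stick0 0.016 0.53 [261. 265.] [576.9, 199.3, 143.0, 18.6, 27.6]
top scrap0 0.06 0.67 [336. 276.] [535.6, -15.8, 27.0, 24.9, -45.1]
top scrap0 0.06 0.38 [348. 258.] [577.6, -46.6, 25.1, 21.8, -0.4]
top bottle0 0.04 0.64 [150. 306.] [444.2, 485.8, 46.7, 29.6, -89.8]
top bottle0 0.04 0.63 [290. 200.] [749.3, 114.3, 41.6, 31.3, 0.8]
top bott
[... 1177 characters left out ...]
, 30.1, 24.3]
scene stick0 0.016 0.86 [369. 268.] [587.3, 195.9, 148.2, 30.0, 28.3]
scene scrap0 0.06 0.64 [282. 285.] [587.7, -49.1, 43.1, 23.5, -3.7]
scene scrap0 0.06 0.63 [286. 275.] [552.4, -17.7, 37.1, 23.2, -52.5]
scene scrap0 0.06 0.61 [300. 290.] [626.4, -7.6, 36.9, 29.3, -20.1]
scene bottle0 0.04 0.81 [362. 320.] [755.9, 113.4, 83.5, 32.2, -23.3]
scene bottle0 0.04 0.72 [445. 213.] [450.5, 486.0, 114.2, 31.3, -33.0]
scene bottle0 0.04 0.65 [107. 300.] [484.3, -454.7, 105.8, 34.6, 8.4]
scene bottle0 0.04 0.53 [133. 279.] [415.5, -383.6, 100.5, 29.8, 5.5]
scene jar 0.08 0.82 [331. 338.] [807.9, 8.4, 100.7, 46.0, -21.1]
scene jar 0.08 0.57 [277. 291.] [660.3, -47.3, 208.7, 157.4, 5.4]
```

```bash
python3 -c "
from h import *
go(.62,0,.46,129.7)"
```

```text
pos [0.1724 0.5223 0.4048] yaw 161.7 j6 -0.22 w 0.998 | turn 5.34 x -17.19 y 0.27 z -1.38
```

```bash
python3 -m handwheel '[1,0,0,-0.23,0.89, 1,0,0,-0.23,0.89, 1,0,0,-0.23,0.89, 1,0,0,-0.23,0.89, 1,0,0,-0.23,0.89, 1,0,0,-0.23,0.89, 1,-0.5,0,0,0, 1,-0.8,0,0,0, 1,-0.8,0,0,0, 1,-0.8,0,0,0]'; python3 -m handwheel '[1,-0.8,0.02,0,0, 1,-0.8,0.02,0,0, 1,-0.8,0.02,0,0, 1,-0.8,0.02,0,0, 1,-0.8,0.02,0,0, 1,-0.8,0.02,0,0, 1,-0.8,0.02,0,0, 1,-0.8,0.02,0,0, 1,-0.8,0.02,0,0, 1,-0.8,0.02,0,0]'; python3 -m handwheel '[1,-0.8,0.02,0,0, 1,-0.8,0.02,0,0, 1,-0.8,0.02,0,0, 1,-0.8,0.01,0,0, 1,-0.8,0,0,0, 1,-0.8,0,0,0, 1,-0.5,0,0,0, 1,-0.2,0,0,0, 1,0,0,0,0, 1,0,0,0,0]'; python3 -c "
from h import *
go(.62,0,.46,129.7)
save('wrist','w1')
P=viewer.camera_params('wrist')
r=models.spot_point('wrist','lamp_knob')[:2];print(r)
if r: print(tri([ray('wrist',r[0]['position'],P),ray('top',(331,228)),ray('scene',(298,232))]),atz('wrist',r[0]['position'],.237,P))"
```

```text
clock: 3.63
tool_pos: [0.2469, 0.432, 0.4599]
ee_rot: [0.0, 0.425, 0.905, 0.0]
ft_force: [0.7, 0.6, 0.7]
width: 0.998
finger_force: 0.0
clock: 4.47
tool_pos: [0.4578, 0.1905, 0.4601]
ee_rot: [0.0, 0.425, 0.905, 0.0]
ft_force: [-0.2, 1.2, -0.3]
width: 0.999
finger_force: 0.0
clock: 5.3
tool_pos: [0.5993, 0.025, 0.4599]
ee_rot: [-0.0, 0.425, 0.905, 0.0]
ft_force: [0.1, 0.3, -0.2]
width: 1.001
finger_force: 0.0
pos [0.5993 0.025  0.4599] yaw 129.7 j6 -0.85 w 1.001 | turn 0.0 x -0.81 y -0.0 z -0.0
[{'position': [330.3, 310.1], 'confidence': 0.73}]
[0.6205 0.0019 0.2355] [0.6215 0.0062 0.237 ]
```

```bash
python3 -m handwheel '[1,-0.4,0.03,0,0, 1,-0.4,0.03,0,0, 1,0,0,0.5,0, 1,0,0,0.5,0, 1,0,0,0.4,0, 1,0,0,0.4,0, 0.3,0,0,0,0, 0.3,0,0,0,0, 0.3,0,0,0,0, 0.3,0,0,0,0]'; python3 -c "
from h import *
go(.6205,.002,.388,129.7)
r=models.spot_point('top','lamp_knob')
save('wrist','w2')"
```

```text
clock: 6.23
tool_pos: [0.6218, 0.0017, 0.3895]
ee_rot: [0.001, 0.425, 0.905, 0.0]
ft_force: [-0.9, 0.7, 0.4]
width: 0.724
finger_force: 0.0
pos [0.6218 0.0017 0.3895] yaw 129.7 j6 -0.88 w 0.724 | turn 0.0 x 0.03 y -0.02 z 0.04
```

View pics/w2.png

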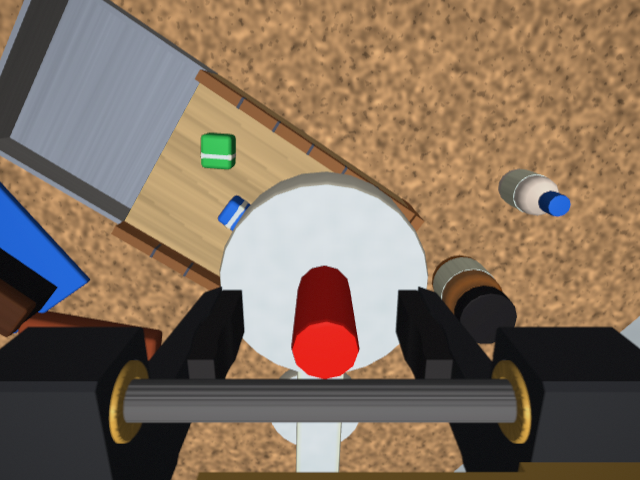

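The knob is centred between the open fingers (325,340), the offcuts green and blue are visible, and the view is clear.

```bash
python3 -m handwheel '[0.3,0,0,0,0, 0.3,0,0,0,0, 0.3,0,0,0,0, 0.3,0,0,0,0, 0.3,0,0,0,0, 0.3,0,0,0,0, 0.3,0,0,0,0, 0.3,0,0,0,0, 0.3,-0.008,-0.3,0,-0.5, 0.3,-0.008,-0.3,0,-0.5]'; python3 -m handwheel '[0.3,-0.008,-0.3,0,-0.5, 0.3,-0.008,-0.3,0,-0.5, 0.3,-0.008,-0.3,0,-0.5, 0.3,-0.008,-0.3,0,-0.5, 0.3,-0.008,-0.3,0,-0.5, 0.3,-0.008,-0.3,0,-0.5, 0.3,-0.008,-0.3,0,-0.5, 0.3,-0.008,-0.3,0,-0.5, 0.3,-0.008,-0.3,0,-0.5, 0.3,-0.008,-0.3,0,-0.5]'; python3 -m handwheel '[0.3,-0.008,-0.3,0,-0.5, 0.3,-0.008,-0.3,0,-0.5, 0.3,-0.008,-0.3,0,-0.5, 0.3,-0.008,-0.3,0,-0.5, 0.3,-0.008,-0.3,0,-0.5, 0.3,-0.008,-0.3,0,-0.5, 0.3,-0.008,-0.3,0,-0.5, 0.3,-0.008,-0.3,0,-0.5, 0.3,-0.008,-0.3,0,-0.5, 0.3,-0.008,-0.3,0,-0.5]';  python3 -c "
from h import *
th=np.radians(207.3);go(.766+.23*np.cos(th),-.176+.23*np.sin(th),.388,207.3)"
```

```text
clock: 7.17
tool_pos: [0.6043, -0.0145, 0.3878]
ee_rot: [0.0, 0.375, 0.927, 0.001]
ft_force: [1.8, 1.9, -1.0]
width: 0.298
finger_force: 1.2
clock: 8.0
tool_pos: [0.5458, -0.1186, 0.3879]
ee_rot: [-0.0, 0.123, 0.992, 0.001]
ft_force: [-0.3, 2.7, 1.3]
width: 0.303
finger_force: 1.2
clock: 8.83
tool_pos: [0.5476, -0.2375, 0.3879]
ee_rot: [-0.001, -0.138, 0.99, 0.001]
ft_force: [-0.3, 2.0, -0.0]
width: 0.299
finger_force: 1.2
pos [ 0.5476 -0.2375  0.3879] yaw -164.2 j6 -2.45 w 0.299 | turn -1.91 x 0.19 y -1.14 z -0.0
```

```bash
python3 -m handwheel '[0.3,0.01,-0.29,0,-0.5, 0.3,0.01,-0.29,0,-0.5, 0.3,0.01,-0.29,0,-0.5, 0.3,0.01,-0.29,0,-0.4, 0.3,0,0,0,0, 0.3,0,0,0,0, 0.3,0,0,0,0]';  python3 -c "
from h import *
th=np.radians(207.3);go(.766+.23*np.cos(th),-.176+.23*np.sin(th),.388,207.3)
save('top','t2');save('scene','s2')
a=models.spot_point('top','lamp_knob');b=models.spot_point('scene','lamp_knob');print(a,b)
if a and b: print(tri([ray('top',a[0]['position']),ray('scene',b[0]['position'])]))
"
```

```text
clock: 9.42
tool_pos: [0.5621, -0.2808, 0.388]
ee_rot: [-0.0, -0.234, 0.972, 0.0]
ft_force: [1.5, 0.9, 0.9]
width: 0.299
finger_force: 0.0
pos [ 0.5621 -0.2808  0.388 ] yaw -153.0 j6 -2.69 w 0.299 | turn -0.05 x 0.02 y -0.01 z -0.0
[] [{'position': [165.6, 242.3], 'confidence': 0.82}]
```

```bash
python3 -m handwheel '[0.8,0,0,0,0, 0.8,0,0,0,0, 0.8,0,0,0,0, 0.8,0,0,0,0, 0.8,0,0,0,0, 1,0,0,-0.3,0, 1,0,0,-0.5,0, 1,0,0,-0.5,0, 1,0,0,-0.5,0, 1,0,0,0,0]';  python3 -c "
from h import *
go(.43,-.235,.44,175)"
```

```text
clock: 10.45
tool_pos: [0.562, -0.281, 0.464]
ee_rot: [0.002, -0.234, 0.972, -0.003]
ft_force: [0.9, -0.3, 0.8]
width: 0.998
finger_force: 0.0
pos [ 0.562 -0.281  0.464] yaw -152.9 j6 -2.7 w 0.998 | turn 5.35 x 3.39 y 0.86 z 0.6
```

```bash
python3 -m handwheel '[1,0,0,0,0.89, 1,0,0,0,0.89, 1,0,0,0,0.89, 1,0,0,0,0.89, 1,0,0,0,0.89, 1,0,0,0,0.89, 1,0.7,0.15,0,0, 1,0.7,0.15,0,0, 1,0.7,0.15,0,0, 1,0.7,0.15,0,0]'; python3 -m handwheel '[1,0.6,0.26,0,0, 1,0,0,0,0, 1,0,0,0,0]';  python3 -c "
from h import *
go(.43,-.235,.44,175)
save('wrist','w3');save('top','t3');save('scene','s3')
P=viewer.camera_params('wrist');print(-np.array(P['R']).T@P['t'])
for t in ('brush','brush_rest'):
  c={k:models.spot_point(k,t)[:2] for k in('wrist','top','scene')};print(t,c)
  L=[ray(k,v[0]['position']) for k,v in c.items() if v and v[0]['confidence']>.5]
  if len(L)>1:print(tri(L))
  for r in models.regions_of('wrist',t)[:2]: print(r['confidence'],r['position'],[rect('wrist',r['region'],z,P) for z in(.008,.048,.106)])
for t in ('lamp_knob','mould_center'):
  c={k:models.spot_point(k,t)[:2] for k in('wrist','top','scene')};print(t,c)
  L=[ray(k,v[0]['position']) for k,v in c.items() if v and v[0]['confidence']>.5]
  if len(L)>1:print(tri(L))
"
```

```text
clock: 11.28
tool_pos: [0.4515, -0.2471, 0.4588]
ee_rot: [-0.001, 0.043, 0.999, 0.0]
ft_force: [0.2, -0.3, 0.3]
width: 0.998
finger_force: 0.0
clock: 11.53
tool_pos: [0.4291, -0.2348, 0.4599]
ee_rot: [0.0, 0.043, 0.999, -0.0]
ft_force: [0.6, -0.1, 0.5]
width: 1.0
finger_force: 0.0
pos [ 0.4291 -0.2348  0.4599] yaw 175.0 j6 -2.23 w 1.0 | turn 0.0 x -0.02 y -0.0 z 0.5
[ 0.3504 -0.2284  0.4393]
brush {'wrist': [{'position': [314.4, 180.6], 'confidence': 0.94}], 'top': [], 'scene': [{'position': [189.3, 277.2], 'confidence': 0.55}]}
[ 0.4311 -0.2444  0.0057]
0.6 [313.9, 183.0] [[442.6, -243.8, 129.8, 42.0, -1.4], [434.0, -242.3, 117.7, 38.1, -1.4], [421.6, -240.3, 100.3, 32.5, -1.4]]
brush_rest {'wrist': [], 'top': [{'position': [413.6, 320.0], 'confidence': 0.93}], 'scene': [{'position': [189.5, 272.2], 'confidence': 0.66}, {'position': [329.1, 350.9], 'confidence': 0.51}]}
[ 0.4141 -0.2385  0.0053]
0.76 [337.1, 151.1] [[421.7, -233.2, 149.0, 100.0, -16.3], [415.1, -232.7, 135.2, 90.7, -16.3], [405.5, -232.1, 115.1, 77.3, -16.3]]
lamp_knob {'wrist': [{'position': [262.8, 460.6], 'confidence': 0.89}], 'top': [{'position': [450.8, 254.4], 'confidence': 0.67}, {'position': [155.3, 309.2], 'confidence': 0.31}], 'scene': [{'position': [163.9, 241.7], 'confidence': 0.71}]}
[ 0.5558 -0.2824  0.2403]
mould_center {'wrist': [{'position': [284.3, 299.7], 'confidence': 0.83}], 'top': [{'position': [430.0, 270.5], 'confidence': 0.66}], 'scene': [{'position': [182.2, 309.6], 'confidence': 0.82}]}
[ 0.5542 -0.2835  0.0223]
```

View pics/w3.png

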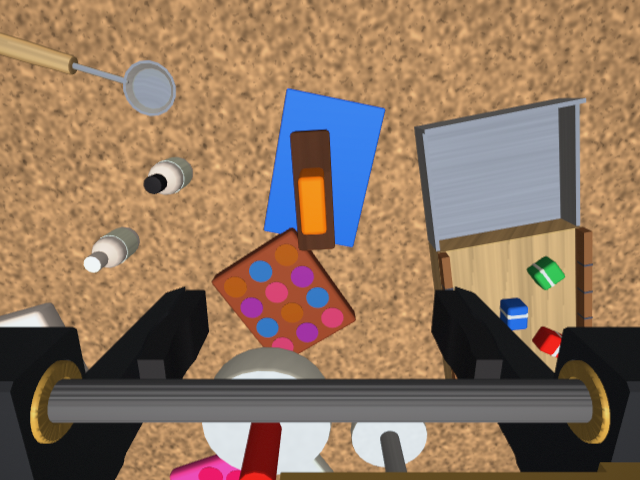

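View pics/s3.png

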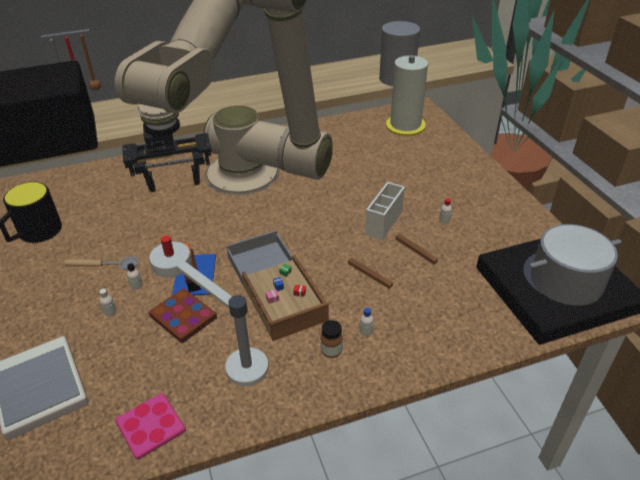

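The wrist view shows the brush at (313,187) with its orange grip at (312,205), and the rest clear around it. The scene view shows the lamp over the mould (within 2 mm) and four offcuts on the bed: green, blue, red and pink.

```bash
python3 -c "
from h import *
P=viewer.camera_params('wrist')
im=cv2.imread('pics/w3.png');hsv=cv2.cvtColor(im,cv2.COLOR_BGR2HSV)
m=cv2.inRange(hsv,(8,180,190),(25,255,255))>0
m[:,:290]=0;m[:,345:]=0;m[:165]=0;m[250:]=0
print(m.sum(),rect('wrist',m,.106,P))
m=cv2.inRange(hsv,(8,180,120),(25,255,255))>0
m[:,:290]=0;m[:,345:]=0;m[:165]=0;m[250:]=0
print(m.sum(),rect('wrist',m,.106,P))
d=cv2.inRange(hsv,(0,60,20),(20,255,120))>0
d[:,:280]=0;d[:,345:]=0;d[:120]=0;d[260:]=0
print(d.sum(),rect('wrist',d,.056,P))
m=cv2.inRange(cv2.cvtColor(cv2.imread('pics/t3.png'),cv2.COLOR_BGR2HSV),(8,180,150),(25,255,255))>0
m[:,:400]=0;m[:,440:]=0;m[:280]=0;m[345:]=0
print('top',m.sum(),rect('top',m,.106))
go(.43,-.243,.233,178)
"
```

```text
1396 [432.7, -241.6, 48.0, 20.4, -1.7]
1669 [430.7, -241.5, 53.8, 21.4, -1.6]
2898 [437.6, -250.4, 123.3, 52.0, -1.7]Traceback (most recent call last):
  File "<string>", line 16, in <module>
    print('top',m.sum(),rect('top',m,.106))
                        ~~~~^^^^^^^^^^^^^^
  File "h.py", line 22, in rect
    c=max(cs,key=cv2.contourArea)[:,0,:]
      ~~~^^^^^^^^^^^^^^^^^^^^^^^^
ValueError: max() iterable argument is empty
```

```bash
python3 -m handwheel '[1,0,0.18,0.4,-0.55, 1,-0.08,0,0.8,0, 1,0,0,0.8,0, 1,0,0,0.8,0, 1,0,0,0.8,0, 1,0,0,0.6,0, 1,0,0,0.4,0, 1,0,0,0,0, 1,0,0,0,0]'; python3 -c "
from h import *
go(.4325,-.242,.228,178.3)"
```

```text
clock: 13.13
tool_pos: [0.4337, -0.2283, 0.276]
ee_rot: [-0.0, 0.014, 1.0, 0.0]
ft_force: [0.1, 0.2, 0.8]
width: 1.0
finger_force: 0.0
pos [ 0.4337 -0.2283  0.276 ] yaw 178.4 j6 -2.27 w 1.0 | turn 0.01 x 0.02 y -0.34 z 1.2
```

```bash
python3 -m handwheel '[1,0.02,-0.34,0,0, 1,0,0,0.4,0, 1,0,0,0.4,0, 1,0,0,0.4,0, 1,0,0,0,0, 0,0,0,0,0, 0,0,0,0,0, 0,0,0,0,0, 0,0,0,0,0, 0,0,0,0,0]';python3 -m handwheel '[0,0,0,0,0, 0,0,0,0,0, 0,0,0,0,0, 0,0,0,0,0, 0,0,0,0,0, 0,0,0,0,0, 0,0,0,0,0, 0,0,0,0,0]'; python3 -c "
from h import *
go(.4325,-.242,.228,178.3)"
```

```text
clock: 13.97
tool_pos: [0.4324, -0.2418, 0.2286]
ee_rot: [0.0, 0.014, 1.0, -0.0]
ft_force: [0.2, 0.3, 0.2]
width: 0.643
finger_force: 0.0
clock: 14.63
tool_pos: [0.4324, -0.2417, 0.2279]
ee_rot: [-0.0, 0.014, 1.0, 0.0]
ft_force: [-0.2, 0.1, -0.7]
width: 0.246
finger_force: 30.0
pos [ 0.4324 -0.2417  0.2279] yaw 178.4 j6 -2.29 w 0.246 | turn 0.01 x -0.0 y -0.01 z -0.0
```

```bash
python3 -m handwheel '[0,0,0,-0.2,0, 0,0,0,-0.5,0, 0,0,0,-0.6,0, 0,0,0,-0.6,0, 0,0,0,-0.6,0, 0,0,0,-0.6,0, 0,0,0,-0.6,0, 0,0,0,-0.3,0, 0,0,0,0,0]'
python3 - <<'E'
from h import *
save('top','t4');save('wrist','w4');save('scene','s4')
for t,z in (('bed',.055),('tray',.035)):
  for cam in('top','scene'):
    r=models.regions_of(cam,t)[:2]
    print(t,cam,[(round(q['confidence'],2),rect(cam,q['region'],z)) for q in r],[(np.round(q['position'],1),round(q['confidence'],2),atz(cam,q['position'],0 if t=='bed' else .006)) for q in models.spot_point(cam,t)[:2]])
for cam in('top','scene'):
  for t in('scrap0','scrap3'):
    for r in models.spot_point(cam,t)[:6]:
      if r['confidence']>.25: print(cam,np.round(r['position']),round(r['confidence'],2),atz(cam,r['position'],.042))
go(.668,-.031,.4,95.5)
im=cv2.imread('pics/t4.png')[170:350,300:450];cv2.imwrite('pics/t4c.png',cv2.resize(im,None,fx=4,fy=4)[:600])
E
```

```text
clock: 15.38
tool_pos: [0.4323, -0.2416, 0.3909]
ee_rot: [0.002, 0.014, 1.0, -0.002]
ft_force: [-0.0, 0.2, -0.8]
width: 0.248
finger_force: 30.0
bed top [(0.96, [537.8, -44.9, 324.5, 147.4, 6.2])] [(array([342.3, 256.8]), 0.65, array([ 0.5929, -0.0369,  0.    ]))]
bed scene [(0.86, [567.8, -49.3, 354.0, 161.8, 6.3])] [(array([282.2, 301.8]), 0.96, array([ 0.5931, -0.0433,  0.    ])), (array([191.4, 274.1]), 0.45, array([ 0.415 , -0.2404,  0.    ]))]
tray top [(0.57, [540.7, -45.5, 329.3, 149.0, 5.9]), (0.16, [619.8, -4.3, 26.4, 23.0, 63.2])] [(array([348.9, 310.2]), 0.92, array([ 0.4413, -0.054 ,  0.006 ])), (array([432.1, 267.8]), 0.43, array([ 0.5613, -0.2906,  0.006 ]))]
tray scene [(0.89, [547.0, -46.0, 361.4, 163.7, 6.3]), (0.72, [551.6, -218.8, 566.6, 142.4, 15.3])] []
top [356. 248.] 0.57 [ 0.6118 -0.073   0.042 ]
top [347. 259.] 0.45 [ 0.579 -0.048  0.042]
top [333. 246.] 0.39 [ 0.6152 -0.008   0.042 ]
top [334. 276.] 0.39 [ 0.533  -0.0108  0.042 ]
top [356. 248.] 0.57 [ 0.6118 -0.073   0.042 ]
top [347. 259.] 0.45 [ 0.579 -0.048  0.042]
top [333. 246.] 0.39 [ 0.6152 -0.008   0.042 ]
top [334. 276.] 0.39 [ 0.533  -0.0108  0.042 ]
scene [272. 301.] 0.71 [ 0.6205 -0.0759  0.042 ]
scene [304. 294.] 0.69 [0.6241 0.0052 0.042 ]
scene [282. 286.] 0.63 [ 0.5807 -0.0377  0.042 ]
scene [285. 274.] 0.45 [ 0.5416 -0.0186  0.042 ]
scene [272. 301.] 0.71 [ 0.6205 -0.0759  0.042 ]
scene [304. 294.] 0.69 [0.6241 0.0052 0.042 ]
scene [282. 286.] 0.63 [ 0.5807 -0.0377  0.042 ]
scene [285. 274.] 0.45 [ 0.5416 -0.0186  0.042 ]
pos [ 0.4324 -0.2417  0.3879] yaw 178.4 j6 -2.29 w 0.246 | turn 13.81 x 4.68 y 6.37 z -0.3
```

View pics/t4c.png

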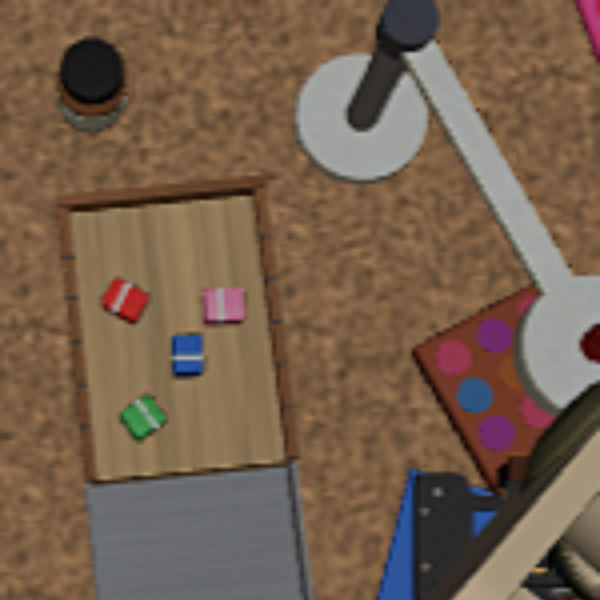

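The crop shows four offcuts on the bed: red (125,299), pink (224,304), blue (187,355) and green (143,417). The end-stop side of the bed is free for the brush, and the lamp is clear of it.

```bash
python3 -m handwheel '[0,0,0.3,0,0, 0,0,0.6,0,0, 0,0,0.6,0,0, 0,0,0.6,0,0, 0,0,0.6,0,0, 0,0,0.6,0,0, 0,0,0.6,0,0, 0,0,0.6,0,0, 0,0,0.6,0,0, 0,0,0.2,0,0]'; python3 -m handwheel '[0,0,0,0,0.98, 0,0,0,0,0.98, 0,0,0,0,0.98, 0,0,0,0,0.98, 0,0,0,0,0.98, 0,0,0,0,0.98, 0,0,0,0,0.98, 0,0,0,0,0.98, 0,0,0,0,0.98, 0,0,0,0,0.98]'; python3 -m handwheel '[0,0,0,0,0.98, 0,0,0,0,0.98, 0,0,0,0,0.98, 0,0,0,0,0.98, 0,0,0,0,0, 0,0,0,0,0]'
python3 - <<'E'
from h import *
u=np.array([np.cos(np.radians(6.1)),np.sin(np.radians(6.1))])
# bed checks from the crop
e=atz('top',(300+165/4,170+202/4),.05)[:2]; o=atz('top',(300+195/4,170+475/4),.04)[:2]
l=atz('top',(300+80/4,170+340/4),.055)[:2]; r=atz('top',(300+275/4,170+340/4),.055)[:2]
print('stop',e,'open',o,(e-o)@u,'bed c from open',o+.095*u,'sides mid',(l+r)/2)
b=np.array([.594,-.0388]);p=b+.066*u;print(p)
go(*p,.34,96.1)
E
```

```text
clock: 16.97
tool_pos: [0.4377, -0.0269, 0.3881]
ee_rot: [-0.0, 0.013, 1.0, 0.0]
ft_force: [0.6, -0.3, -1.5]
width: 0.249
finger_force: 30.0
clock: 17.8
tool_pos: [0.4383, -0.0297, 0.388]
ee_rot: [0.0, 0.506, 0.863, -0.0]
ft_force: [0.5, -0.7, -1.0]
width: 0.244
finger_force: 30.0
clock: 18.3
tool_pos: [0.4383, -0.0297, 0.388]
ee_rot: [0.0, 0.668, 0.744, -0.0]
ft_force: [-0.9, -0.8, -1.3]
width: 0.248
finger_force: 30.0
stop [ 0.687  -0.0321] open [ 0.4972 -0.0519] 0.1907925333984456 bed c from open [ 0.5917 -0.0418] sides mid [ 0.5881 -0.0398]
[ 0.6596 -0.0318]
pos [ 0.4383 -0.0297  0.388 ] yaw 96.2 j6 -0.45 w 0.248 | turn 0.02 x -0.64 y 5.5 z 1.2
```

```bash
python3 -m handwheel '[0,-0.1,0.4,0,0, 0,-0.1,0.7,0,0, 0,-0.1,0.7,0,0, 0,-0.1,0.7,0,0, 0,-0.1,0.7,0,0, 0,-0.1,0.7,0,0, 0,-0.06,0.7,0,0, 0,0,0.6,0,0, 0,0,0.25,0,0, 0,0,0,0,0]'; python3 -m handwheel '[0,0,0,0.4,0, 0,0,0,0.6,0, 0,0,0,0.6,0, 0,0,0,0.6,0, 0,0,0,0.3,0, 0,0,0,0,0, 0,0,0,0,0]'
python3 - <<'E'
from h import *
go(.6576,-.033,.262,96.1)
save('wrist','w5');s=save('scene','s5')
im=cv2.imread('pics/s5.png')[200:360,200:380];a=cv2.resize(im,None,fx=3,fy=3)
w=cv2.resize(cv2.imread('pics/w5.png'),None,fx=.4,fy=.4)
o=np.zeros((480,800,3),np.uint8);o[:480,:540]=a;o[:192,540:796]=w;cv2.imwrite('pics/c5.png',o)
E
```

```text
clock: 19.13
tool_pos: [0.6595, -0.033, 0.3866]
ee_rot: [-0.0, 0.668, 0.744, -0.0]
ft_force: [0.3, 0.2, -1.9]
width: 0.25
finger_force: 3.0
clock: 19.72
tool_pos: [0.6576, -0.0332, 0.2882]
ee_rot: [-0.0, 0.668, 0.744, -0.0]
ft_force: [0.6, -0.4, -1.3]
width: 0.245
finger_force: 30.0
pos [ 0.6576 -0.0332  0.2882] yaw 96.1 j6 -0.34 w 0.245 | turn 0.0 x 0.01 y 0.0 z 0.65
```

View pics/c5.png

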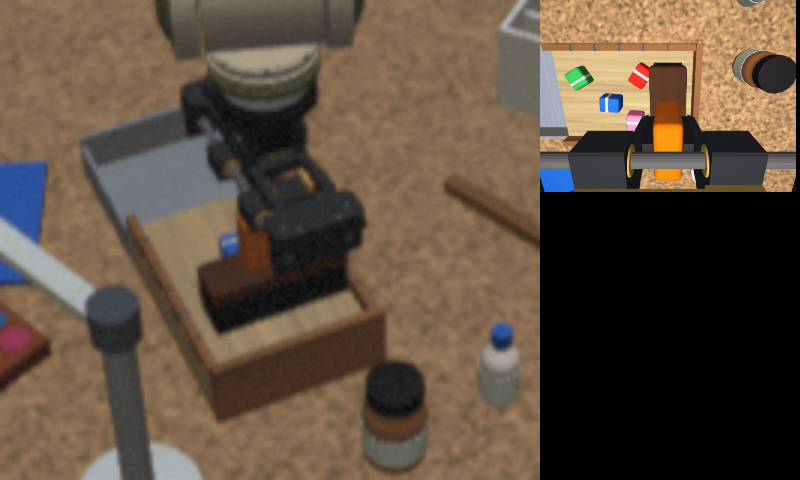

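Run:
```python
from h import *
c,s=np.cos(np.radians(6.1)),np.sin(np.radians(6.1))
P=np.array([.6576,-.0332])
for dz in(0,-.01,-.02):
  for zz,hx,hy in((.068,.016,.055),(.1,.018,.057),(.116,.018,.057)):
    q=[proj('scene',[*(P+[c*hx-s*y,s*hx+c*y]),zz+dz]) for y in(-hy,hy)]
    print(dz,zz,[((a-[200,200])*3).round() for a in q])
```

```text
0 0.068 [array([221., 336.]), array([350., 290.])]
0 0.1 [array([217., 310.]), array([353., 262.])]
0 0.116 [array([215., 295.]), array([352., 248.])]
-0.01 0.068 [array([222., 344.]), array([350., 299.])]
-0.01 0.1 [array([217., 319.]), array([353., 271.])]
-0.01 0.116 [array([216., 304.]), array([353., 257.])]
-0.02 0.068 [array([222., 353.]), array([350., 307.])]
-0.02 0.1 [array([218., 328.]), array([353., 280.])]
-0.02 0.116 [array([217., 313.]), array([353., 266.])]
```

Brush is between the end stop and the offcuts, all four on its robot side; it hasn't slipped noticeably. Lowering until contact.

```bash
python3 -m handwheel '[0,0,0,0.2,0, 0,0,0,0.2,0, 0,0,0,0.15,0, 0,0,0,0,0]'; python3 -m handwheel '[0,0,0,0.1,0, 0,0,0,0,0, 0,0,0,0,0]'
```

```text
clock: 20.15
tool_pos: [0.6577, -0.0331, 0.2642]
ee_rot: [-0.001, 0.669, 0.743, -0.001]
ft_force: [-0.6, 0.4, -1.7]
width: 0.25
finger_force: 30.0
clock: 20.4
tool_pos: [0.6581, -0.0331, 0.2619]
ee_rot: [-0.0, 0.669, 0.743, -0.0]
ft_force: [0.3, 1.2, -0.7]
width: 0.248
finger_force: 30.0
```

```bash
python3 -m handwheel '[0,0,-0.15,0,0, 0,0,-0.25,0,0, 0,0,-0.25,0,0, 0,0,-0.25,0,0, 0,0,-0.25,0,0, 0,0,-0.25,0,0, 0,0,-0.25,0,0, 0,0,-0.25,0,0, 0,0,-0.25,0,0, 0,0,-0.25,0,0]'; python3 -c "
from h import *
go(.592-.115*.9943,-.040-.115*.1063,.26,96.1)"
```

```text
clock: 21.23
tool_pos: [0.5617, -0.0433, 0.2624]
ee_rot: [0.0, 0.669, 0.743, 0.0]
ft_force: [0.6, 0.6, -1.4]
width: 0.244
finger_force: 30.0
pos [ 0.5617 -0.0433  0.2624] yaw 96.0 j6 -0.39 w 0.244 | turn -0.01 x 0.0 y -2.11 z 0.06
```

```bash
python3 -m handwheel '[0,0,-0.22,0,0, 0,0,-0.22,0,0, 0,0,-0.22,0,0, 0,0,-0.22,0,0, 0,0,-0.22,0,0, 0,0,-0.22,0,0, 0,0,-0.22,0,0, 0,0,-0.22,0,0, 0,0,-0.22,0,0, 0,0,-0.15,0,0]'; python3 -m handwheel '[0,0,0,0,0, 0,0,0,0,0]'
python3 - <<'E'
from h import *
go(.592-.115*.9943,-.040-.115*.1063,.26,96.1)
save('wrist','w6');save('scene','s6')
im=cv2.imread('pics/s6.png')[200:360,200:380];a=cv2.resize(im,None,fx=2,fy=2)
w=cv2.resize(cv2.imread('pics/w6.png'),None,fx=.65,fy=.65)
o=np.zeros((320,800,3),np.uint8);o[:320,:360]=a;o[:312,360:776]=w;cv2.imwrite('pics/c6.png',o)
E
```

```text
clock: 22.07
tool_pos: [0.4767, -0.0522, 0.2619]
ee_rot: [-0.0, 0.669, 0.743, -0.0]
ft_force: [-0.6, -0.1, -0.8]
width: 0.25
finger_force: 30.0
clock: 22.23
tool_pos: [0.4777, -0.0523, 0.262]
ee_rot: [0.0, 0.669, 0.743, 0.0]
ft_force: [-0.2, -0.5, -2.0]
width: 0.249
finger_force: 30.0
pos [ 0.4777 -0.0523  0.262 ] yaw 96.0 j6 -0.46 w 0.249 | turn -0.01 x 0.0 y -0.0 z 0.05
```

View pics/c6.png

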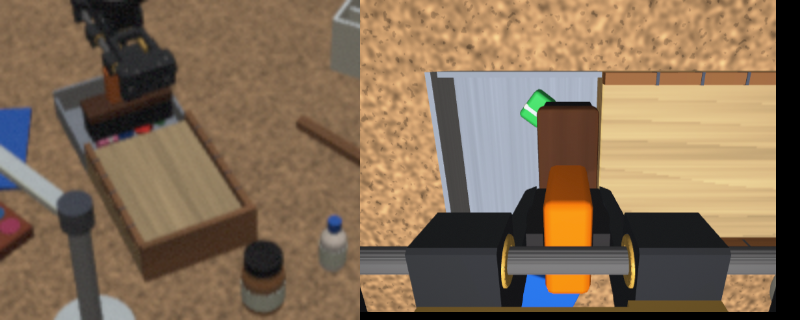

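The bed is empty; the offcuts are in the tray beneath/ahead of the brush. Lifting and returning the brush.

```bash
python3 -m handwheel '[0,0,0,-0.2,0, 0,0,0,-0.4,0, 0,0,0,-0.6,0, 0,0,0,-0.6,0, 0,0,0,-0.6,0, 0,0,0,-0.6,0, 0,0,0,-0.3,0, 0,0,-0.5,0,0, 0,0,-0.5,0,0, 0,0,0,0,0]'; python3 -m handwheel '[0,0,0,0,-0.98, 0,0,0,0,-0.98, 0,0,0,0,-0.98, 0,0,0,0,-0.98, 0,0,0,0,-0.98, 0,0,0,0,-0.98, 0,0,0,0,-0.98, 0,0,0,0,-0.98, 0,0,0,0,-0.98, 0,0,0,0,-0.98]'; python3 -m handwheel '[0,0,0,0,-0.98, 0,0,0,0,-0.98, 0,0,0,0,-0.98, 0,0,0,0,-0.98, 0,0,0,0,0, 0,0,0,0,0]'
python3 - <<'E'
from h import *
go(.428,-.238,.23,178.4)
save('top','t7')
for t in('scrap0',):
  for r in models.spot_point('top',t)[:6]: print(np.round(r['position']),round(r['confidence'],2),atz('top',r['position'],.016))
E
```

```text
clock: 23.17
tool_pos: [0.436, -0.056, 0.3947]
ee_rot: [-0.0, 0.669, 0.743, -0.0]
ft_force: [0.3, -0.5, -0.9]
width: 0.247
finger_force: 30.0
clock: 24.0
tool_pos: [0.4385, -0.0563, 0.3943]
ee_rot: [0.0, 0.215, 0.977, 0.0]
ft_force: [0.5, 0.6, -2.4]
width: 0.246
finger_force: 30.0
clock: 24.5
tool_pos: [0.4384, -0.0563, 0.3942]
ee_rot: [0.0, 0.016, 1.0, -0.0]
ft_force: [0.4, 0.3, -0.6]
width: 0.25
finger_force: 30.0
pos [ 0.4384 -0.0563  0.3942] yaw 178.2 j6 -1.94 w 0.25 | turn -0.04 x 0.13 y -4.55 z 4.11
```

```bash
python3 -m handwheel '[0,0.03,-0.35,0,0, 0,0.05,-0.6,0,0, 0,0.05,-0.6,0,0, 0,0,-0.6,0,0, 0,0,-0.6,0,0, 0,0,-0.6,0,0, 0,0,-0.6,0,0, 0,0,-0.4,0,0, 0,0,-0.2,0,0, 0,0,0,0,0]'; python3 -m handwheel '[0,0,0,0.4,0, 0,0,0,0.6,0, 0,0,0,0.6,0, 0,0,0,0.6,0, 0,0,0,0.6,0, 0,0,0,0.6,0, 0,0,0,0.3,0, 0,0,0,0.15,0, 0,0,0,0,0]'
python3 - <<'E'
from h import *
go(.428,-.238,.23,178.4)
save('scene','s8')
im=cv2.imread('pics/s8.png')[180:340,100:340];cv2.imwrite('pics/c8.png',cv2.resize(im,None,fx=3.3,fy=3.3))
for r in models.spot_point('scene','scrap0')[:6]: print(np.round(r['position']),round(r['confidence'],2),atz('scene',r['position'],.016))
E
```

```text
clock: 25.43
tool_pos: [0.4276, -0.2393, 0.3938]
ee_rot: [-0.0, 0.016, 1.0, 0.0]
ft_force: [-0.5, 0.5, -1.5]
width: 0.245
finger_force: 30.0
clock: 26.18
tool_pos: [0.4277, -0.2373, 0.2392]
ee_rot: [-0.001, 0.014, 1.0, 0.001]
ft_force: [-0.8, -0.1, -0.6]
width: 0.248
finger_force: 30.0
pos [ 0.4277 -0.2373  0.2392] yaw 178.4 j6 -2.29 w 0.248 | turn -0.0 x -0.01 y -0.02 z 0.23
[264. 265.] 0.63 [ 0.4659 -0.0529  0.016 ]
[276. 264.] 0.56 [ 0.4707 -0.023   0.016 ]
[258. 272.] 0.54 [ 0.4864 -0.075   0.016 ]
[276. 261.] 0.52 [ 0.4613 -0.0192  0.016 ]
[414. 246.] 0.29 [0.5346 0.3492 0.016 ]
```

View pics/c8.png

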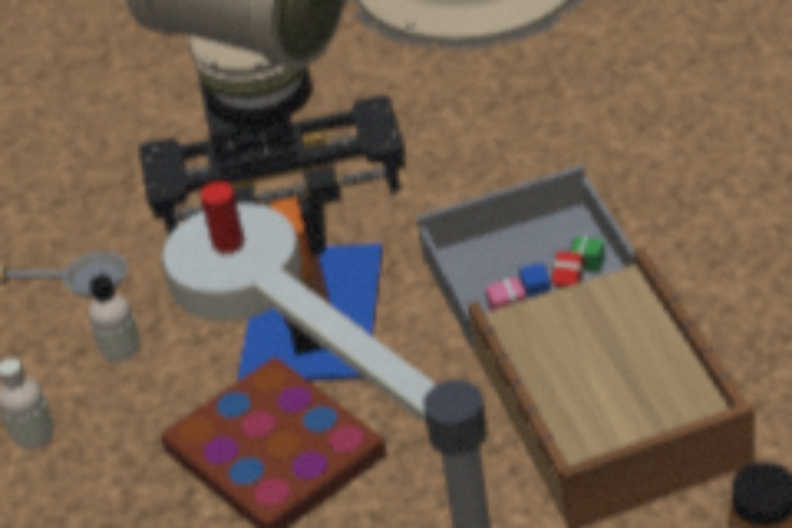

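All four offcuts (pink, blue, red, green) lie in the tray, and the brush is over the rest. Lowering and releasing.

```bash
python3 -m handwheel '[0,0,0,0.1,0, 0,0,0,0.1,0, 0,0,0,0.05,0, 0,0,0,0,0]'; python3 -m handwheel '[0.5,0,0,0,0, 0.5,0,0,0,0, 0.5,0,0,0,0, 0.5,0,0,0,0, 0.9,0,0,0,0, 0.9,0,0,0,0, 0.9,0,0,0,0, 0.9,0,0,0,0, 0.9,0,0,0,0, 0.9,0,0,0,0]'; python3 -m handwheel '[1,0,0,-0.3,0, 1,0,0,-0.6,0, 1,0,0,-0.7,0, 1,0,0,-0.7,0, 1,0,0,-0.7,0, 1,0,0,-0.7,0, 1,0,0,-0.7,0, 1,0,0,-0.7,0, 1,0,0,-0.7,0, 1,0,0,0,0]'
python3 - <<'E'
from h import *
save('wrist','w9');save('scene','s9');save('top','t9')
P=viewer.camera_params('wrist')
m=cv2.inRange(cv2.cvtColor(cv2.imread('pics/w9.png'),cv2.COLOR_BGR2HSV),(8,180,190),(25,255,255))>0
m[260:]=0;print(rect('wrist',m,.106,P))
b=[models.spot_point(k,'brush')[0] for k in('wrist','scene')];print(b,tri([ray('wrist',b[0]['position'],P),ray('scene',b[1]['position'])]))
for cam in('top','scene'):
  for r in models.regions_of(cam,'stick0')[:3]: print(cam,r['confidence'],np.round(r['position']),rect(cam,r['region'],.016))
  for r in models.regions_of(cam,'holder')[:1]: print(cam,r['confidence'],np.round(r['position']),rect(cam,r['region'],.09))
go(.45,.1,.45,90)
E
```

```text
clock: 26.62
tool_pos: [0.4276, -0.2381, 0.2297]
ee_rot: [-0.0, 0.014, 1.0, 0.0]
ft_force: [0.8, -0.2, -2.4]
width: 0.246
finger_force: 30.0
clock: 27.45
tool_pos: [0.4276, -0.2382, 0.23]
ee_rot: [-0.0, 0.014, 1.0, -0.0]
ft_force: [-0.8, 0.8, -0.1]
width: 0.894
finger_force: 0.0
clock: 28.28
tool_pos: [0.4275, -0.2379, 0.467]
ee_rot: [0.003, 0.014, 1.0, -0.003]
ft_force: [-0.2, 0.8, -0.3]
width: 1.001
finger_force: 0.0
[423.1, -235.6, 46.2, 19.7, -1.1]
[{'position': [321.8, 174.3], 'confidence': 0.6}, {'position': [190.7, 273.7], 'confidence': 0.82}] [ 0.422  -0.2387  0.0084]
top 0.75 [257. 265.] [576.5, 198.5, 139.0, 14.9, 27.8]
top 0.72 [348. 275.] [543.4, -46.9, 334.5, 151.4, 5.9]
top 0.55 [206. 277.] [533.6, 351.9, 137.8, 17.8, 21.9]
top 0.84 [206. 325.] [391.4, 316.0, 155.4, 67.8, -47.8]
scene 0.93 [414. 249.] [544.4, 348.9, 147.2, 33.1, 20.1]
scene 0.81 [369. 268.] [586.8, 196.7, 144.4, 31.6, 26.2]
scene 0.62 [385. 210.] [441.7, 298.6, 246.2, 86.4, -45.3]
pos [ 0.4277 -0.2382  0.4613] yaw 178.4 j6 -2.29 w 1.0 | turn 14.73 x 8.46 y 0.56 z 0.28
```

View pics/w9.png

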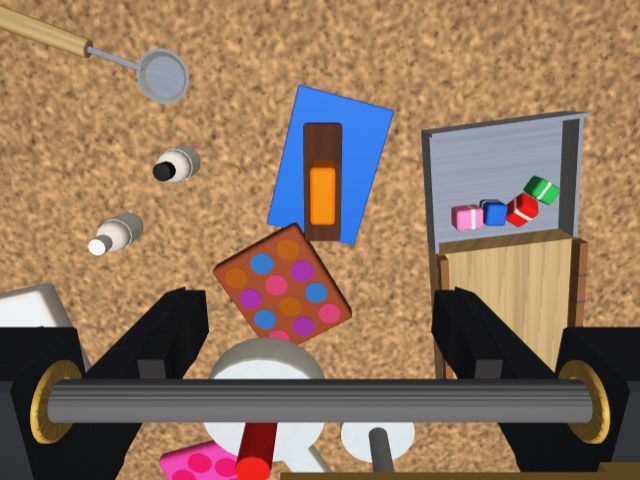

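The brush stands upright on the rest at (322,180), and the four offcuts are in the tray at (455–545, 190–215). Next come the sticks. The tool can't tilt, so I'll grip each stick off-centre and press its short stub on the holder rim to tip the long end down.

```bash
python3 -c "
from h import *
go(.54,.30,.42,204)"; python3 -m handwheel '[1,0,0.3,0,-0.9, 1,0,0.5,0,-0.9, 1,0,0.5,0,-0.9, 1,0,0.5,0,-0.9, 1,0,0.5,0,-0.7, 1,0,0.5,0,0, 1,0,0.9,0,0, 1,0,0.9,0,0, 1,0,0.9,0,0, 1,0,0.9,0,0]'; python3 -c "
from h import *
go(.54,.30,.42,204)"
```

```text
pos [ 0.4277 -0.2382  0.4613] yaw 178.4 j6 -2.29 w 1.0 | turn -4.27 x -8.04 y 11.15 z 1.03
clock: 29.57
tool_pos: [0.3435, 0.0026, 0.4617]
ee_rot: [-0.0, -0.209, 0.978, 0.0]
ft_force: [0.3, 0.3, -0.3]
width: 0.999
finger_force: 0.0
pos [0.3435 0.0026 0.4617] yaw -155.9 j6 -2.33 w 0.999 | turn 0.02 x -7.51 y 4.79 z 1.04
```

```bash
python3 -m handwheel '[1,-0.8,0.5,0.1,0, 1,-0.8,0.5,0.1,0, 1,-0.8,0.5,0.1,0, 1,-0.8,0.5,0.1,0, 1,-0.8,0.5,0.1,0, 1,-0.8,0.5,0.1,0, 1,-0.8,0.5,0.1,0, 1,-0.8,0.5,0.1,0, 1,-0.8,0.5,0.1,0, 1,-0.3,0.3,0.1,0]';python3 -m handwheel '[1,0,0,0,0, 1,0,0,0,0]'
python3 - <<'E'
from h import *
go(.54,.30,.42,204)
save('wrist','w10');P=viewer.camera_params('wrist')
save('top','t10');save('scene','s10')
for t,z in(('stick0',.016),('holder',.09)):
  for r in models.regions_of('wrist',t)[:3]: print(t,round(r['confidence'],2),np.round(r['position']),rect('wrist',r['region'],z,P))
  for c in('wrist','top','scene'): print(c,[(np.round(r['position'],1),round(r['confidence'],2)) for r in models.spot_point(c,t)[:3]])
import pickle;pickle.dump(P,open('P10.pkl','wb'))
E
```

```text
clock: 30.4
tool_pos: [0.5414, 0.3022, 0.4202]
ee_rot: [-0.0, -0.21, 0.978, 0.0]
ft_force: [-0.1, -0.0, -0.0]
width: 1.0
finger_force: 0.0
clock: 30.57
tool_pos: [0.5398, 0.2998, 0.4209]
ee_rot: [-0.001, -0.21, 0.978, -0.0]
ft_force: [-0.0, 0.1, -0.4]
width: 1.001
finger_force: 0.0
pos [0.5398 0.2998 0.4209] yaw -155.8 j6 -1.68 w 1.001 | turn 0.04 x -0.01 y 0.0 z 0.02
stick0 0.83 [372. 201.] [534.1, 353.4, 138.6, 17.4, 22.0]
wrist [(array([210.5, 183.2]), 0.82), (array([375.6, 205.3]), 0.68)]
top [(array([258.2, 261.3]), 0.8), (array([414.1, 318. ]), 0.39)]
scene [(array([367.7, 268.2]), 0.93), (array([415.7, 245. ]), 0.6), (array([135.5, 287.4]), 0.53)]
holder 0.57 [422.  41.] [395.0, 321.7, 150.3, 54.0, -47.6]
wrist [(array([414.3,  50.2]), 0.89)]
top [(array([208.6, 324.7]), 0.94)]
scene [(array([413.7, 245.7]), 0.65), (array([385.4, 220.3]), 0.59)]
```

View pics/w10.png

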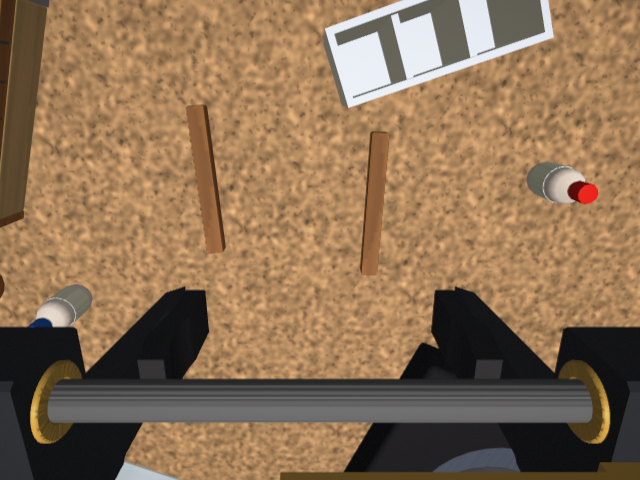

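The wrist view shows two sticks at (206,180) and (374,203), and the holder's top with corners (348,107), (553,37) and (325,30). No third stick is visible.

Run:
```python
from h import *
import pickle;P=pickle.load(open('P10.pkl','rb'))
c=[atz('wrist',p,.09,P)[:2] for p in((348,107),(553,37),(325,30))]
L=c[1]-c[0];S=c[2]-c[0];print('len',np.linalg.norm(L),np.linalg.norm(S),'yaw',np.degrees(np.arctan2(L[1],L[0])),np.degrees(np.arctan2(S[1],S[0])),'centre',c[0]+L/2+S/2,'left-end',c[0]+S/2)
print('holder tri',tri([ray('wrist',(414.3,50.2),P),ray('top',(208.6,324.7)),ray('scene',(385.4,220.3))]))
print('stick tri',tri([ray('wrist',(375.6,205.3),P),ray('scene',(415.7,245))]),tri([ray('wrist',(210.5,183.2),P),ray('scene',(367.7,268.2)),ray('top',(258.2,261.3))]))
d=np.array([np.cos(np.radians(22)),np.sin(np.radians(22))])
g=np.array([.534,.3534])+.035*d;print(g);go(*g,.169,202)
```

```text
len 0.14597140175308498 0.0527075696319433 yaw 132.38797329691437 -137.46693032210055 centre [0.3942 0.3238] left-end [0.4434 0.2698]
holder tri [0.398  0.3275 0.0114]
stick tri [0.5318 0.3543 0.0176] [0.5745 0.2006 0.0186]
[0.5665 0.3665]
pos [0.5396 0.2991 0.4221] yaw -155.9 j6 -1.68 w 0.999 | turn 0.36 x -1.25 y 1.31 z 6.33
```

```bash
python3 -m handwheel '[1,0,0,0,0.36, 1,-0.62,0.65,0,0, 1,-0.63,0.66,0,0, 1,0,0,0.8,0, 1,0,0,0.8,0, 1,0,0,0.8,0, 1,0,0,0.8,0, 1,0,0,0.8,0, 1,0,0,0.8,0, 1,0,0,0.6,0]';python3 -m handwheel '[1,0,0,0.5,0, 1,0,0,0,0, 1,0,0,0,0]'
python3 - <<'E'
from h import *
go(.5665,.3665,.169,202)
E
```

```text
clock: 31.95
tool_pos: [0.566, 0.3664, 0.2032]
ee_rot: [-0.001, -0.191, 0.982, -0.0]
ft_force: [-1.0, -0.1, -0.1]
width: 1.0
finger_force: 0.0
clock: 32.2
tool_pos: [0.5665, 0.3666, 0.1856]
ee_rot: [-0.001, -0.191, 0.982, -0.0]
ft_force: [0.2, 0.0, 0.8]
width: 0.996
finger_force: 0.0
pos [0.5665 0.3666 0.1856] yaw -158.0 j6 -1.56 w 0.996 | turn -0.0 x 0.0 y -0.0 z 0.42
```

```bash
python3 -m handwheel '[1,0,0,0.21,0, 1,0,0,0.2,0, 0,0,0,0,0, 0,0,0,0,0, 0,0,0,0,0, 0,0,0,0,0, 0,0,0,0,0, 0,0,0,0,0, 0,0,0,0,0, 0,0,0,0,0]';python3 -m handwheel '[0,0,0,0,0, 0,0,0,0,0, 0,0,0,0,0, 0,0,0,0,0, 0,0,0,0,0, 0,0,0,0,0, 0,0,0,0,0]';python3 -m handwheel '[0,0,0,-0.3,0, 0,0,0,-0.5,0, 0,0,0,-0.6,0, 0,0,0,-0.6,0, 0,0,0,-0.6,0, 0,0,0,-0.6,0, 0,0,0,-0.3,0, 0,0,0,0,0]'
python3 - <<'E'
from h import *
n=np.array([.738,.674])
go(*(np.array([.3942,.3238])-n*(.027+.026)),.30,222.4)
save('scene','s11');save('wrist','w11')
im=cv2.imread('pics/s11.png')[150:310,340:500];a=cv2.resize(im,None,fx=3,fy=3)
w=cv2.resize(cv2.imread('pics/w11.png'),None,fx=.48,fy=.48)
o=np.zeros((480,800,3),np.uint8);o[:480,:480]=a;o[:230,480:787]=w[:230,:307];cv2.imwrite('pics/c11.png',o)
E
```

```text
clock: 33.03
tool_pos: [0.5664, 0.3666, 0.1697]
ee_rot: [0.0, -0.191, 0.982, 0.0]
ft_force: [-0.0, 0.5, -0.9]
width: 0.42
finger_force: 0.0
clock: 33.62
tool_pos: [0.5664, 0.3666, 0.1695]
ee_rot: [-0.0, -0.191, 0.982, 0.0]
ft_force: [0.6, -0.1, -0.6]
width: 0.176
finger_force: 30.0
clock: 34.28
tool_pos: [0.5664, 0.3667, 0.3139]
ee_rot: [0.003, -0.191, 0.982, 0.001]
ft_force: [0.9, 0.1, -0.1]
width: 0.179
finger_force: 30.0
pos [0.5664 0.3667 0.3139] yaw -158.0 j6 -1.56 w 0.179 | turn -3.4 x 5.23 y 2.11 z 0.35
```

View pics/c11.png

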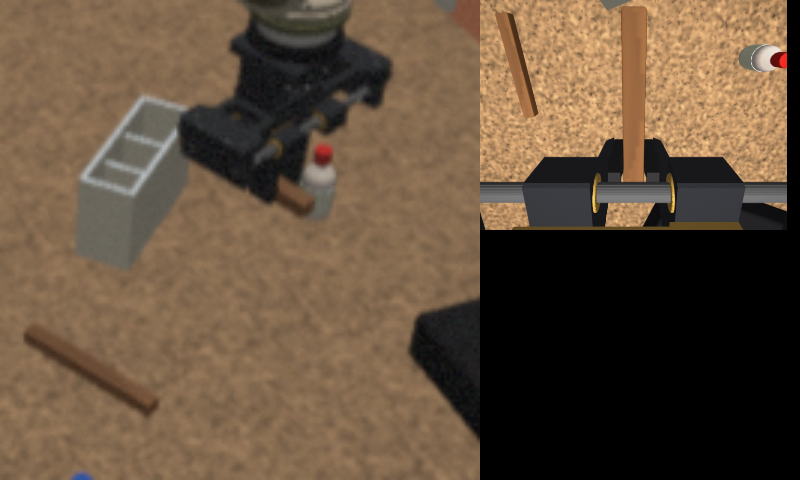

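The stick is held firmly and stays horizontal, about 35 mm from its far end. The next move puts its stub over the holder's robot-side rim.

```bash
cat >> h.py <<'E'
HC=np.array([.3942,.3238]);N=np.array([.738,.674]);Ee=np.array([-.674,.739])
def goh(n,e,zs,a=222.4):
    "stick grip point at (n,e) mm in the holder frame, zs mm above the holder's top"
    p=HC+N*n/1000+Ee*e/1000; go(*p,.09+zs/1000+.1615,a)
E
python3 -c "
from h import *
goh(-47,47,30)"; python3 -m handwheel '[0,0,0,0,-0.9, 0,0,0,0,-0.9, 0,0,0,0,-0.9, 0,0,0,0,-0.7, 0,0,0,0,0]'; python3 -c "
from h import *
goh(-47,47,30)"
```

```text
pos [0.5662 0.3665 0.3097] yaw -158.0 j6 -1.56 w 0.176 | turn -3.4 x 5.07 y 3.29 z 0.71
clock: 34.8
tool_pos: [0.5663, 0.3665, 0.308]
ee_rot: [-0.001, -0.363, 0.932, -0.0]
ft_force: [0.5, -1.3, 0.4]
width: 0.179
finger_force: 30.0
pos [0.5663 0.3665 0.308 ] yaw -137.5 j6 -1.91 w 0.179 | turn 0.02 x 5.07 y 3.29 z 0.66
```

```bash
python3 -m handwheel '[0,0.4,0.25,0,0, 0,0.6,0.4,0,0, 0,0.6,0.4,0,0, 0,0.6,0.4,0,0, 0,0.6,0.4,0,0, 0,0.6,0.4,0,0, 0,0.6,0.4,0,0, 0,0.6,0.4,0,0, 0,0.47,0.24,0,0, 0,0,0,0,0]'; python3 -m handwheel '[0,0,0,0.3,0, 0,0,0,0.36,0, 0,0,0,0,0]'; python3 -c "
from h import *
goh(-47,47,8)"
```

```text
clock: 35.63
tool_pos: [0.3245, 0.3263, 0.309]
ee_rot: [-0.002, -0.361, 0.932, -0.0]
ft_force: [-0.1, 0.4, 0.1]
width: 0.178
finger_force: 30.0
clock: 35.88
tool_pos: [0.328, 0.3269, 0.2811]
ee_rot: [-0.002, -0.361, 0.933, -0.0]
ft_force: [-0.6, -0.4, -0.7]
width: 0.178
finger_force: 30.0
pos [0.328  0.3269 0.2811] yaw -137.7 j6 -1.78 w 0.178 | turn -0.02 x 0.0 y 0.0 z 0.54
```

```bash
python3 -m handwheel '[0,0,0,0.25,0, 0,0,0,0.25,0, 0,0,0,0.1,0, 0,0,0,0.1,0, 0,0,0,0,0]'; python3 -m handwheel '[0,0,0,0.1,0, 0,0,0,0.1,0, 0,0,0,0,0]'; python3 -c "
from h import *
goh(-47,47,-7)
print(manip.get_state()['wrist_torque'])"
```

```text
clock: 36.3
tool_pos: [0.3281, 0.3269, 0.2554]
ee_rot: [-0.001, -0.361, 0.933, -0.0]
ft_force: [-1.7, -2.6, 4.8]
width: 0.178
finger_force: 30.0
clock: 36.55
tool_pos: [0.3283, 0.3271, 0.2479]
ee_rot: [0.0, -0.361, 0.933, -0.0]
ft_force: [-2.6, -2.4, 8.9]
width: 0.177
finger_force: 30.0
pos [0.3283 0.3271 0.2479] yaw -137.7 j6 -1.78 w 0.177 | turn -0.01 x 0.01 y 0.0 z 0.09
[-0.2013  0.2768  0.0023]
```

```bash
cat >> h.py <<'E'
from scipy.optimize import minimize
def fit_tilt(cam='wrist',th0=40,name=None):
    "fit tilt (deg, B down) and grip-to-B length (mm) of the held stick against its visible region below the fingers"
    if name: save(cam,name)
    else: viewer.snapshot(cam)
    P=viewer.camera_params(cam);s=manip.get_state();a=yaw();x=np.array([np.cos(a),np.sin(a),0]);y=np.array([np.sin(a),-np.cos(a),0])
    g=s['tool_pos']-[0,0,.1615]
    R=[r for r in models.regions_of(cam,'stick0') if r['confidence']>.15]
    best=[]
    for r in R:
        m=r['region']
        for th in range(-10,92,3):
            for L in range(80,131,5):
                t=np.radians(th);d=x*np.cos(t)-np.array([0,0,np.sin(t)]);u=np.cross(d,y)
                pts=[g+d*l+y*.008*i+u*.008*j for l in(-(.14-L/1000),L/1000) for i in(-1,1) for j in(-1,1)]
                h=cv2.convexHull(np.array([proj(cam,p,P) for p in pts],np.float32)).astype(np.int32)
                M=np.zeros((480,640),np.uint8);cv2.fillConvexPoly(M,h,1)
                if cam=='wrist': M[270:]=0
                mm=m.copy()
                if cam=='wrist': mm[270:]=False
                M=M>0;best.append(((M&mm).sum()/max(1,(M|mm).sum()),th,L))
    best.sort(reverse=True);print('fit',best[:4],'nreg',len(R))
E
python3 -m handwheel '[0,0,0,0.1,0, 0,0,0,0,0, 0,0,0,0,0]'; python3 -c "
from h import *
goh(-47,47,-7)
fit_tilt('wrist',name='w12');fit_tilt('scene',name='s12')"
```

```text
clock: 36.8
tool_pos: [0.3284, 0.3272, 0.2442]
ee_rot: [0.001, -0.361, 0.933, 0.0]
ft_force: [-1.8, -1.3, 8.5]
width: 0.181
finger_force: 30.0
pos [0.3284 0.3272 0.2442] yaw -137.7 j6 -1.78 w 0.181 | turn -0.01 x 0.02 y 0.0 z -0.01
fit [(np.float64(0.8702014271520188), 17, 100), (np.float64(0.8626121825472599), 35, 120), (np.float64(0.8599515216805818), 20, 105), (np.float64(0.859072996809908), 29, 110)] nreg 1
fit [(np.float64(0.453551912568306), 20, 95), (np.float64(0.4523809523809524), 20, 105), (np.float64(0.4509283819628647), 20, 110), (np.float64(0.45), 20, 100)] nreg 3
```

Run:
```python
import cv2,numpy as np
a=cv2.resize(cv2.imread('pics/s12.png')[160:270,330:450],None,fx=4,fy=4,interpolation=cv2.INTER_CUBIC)
w=cv2.imread('pics/w12.png')[0:440,180:500]
o=np.zeros((440,800,3),np.uint8);o[:440,:480]=a;o[:440,480:800]=w;cv2.imwrite('pics/c12.png',o)
```

```text
(no output)
```

View pics/c12.png

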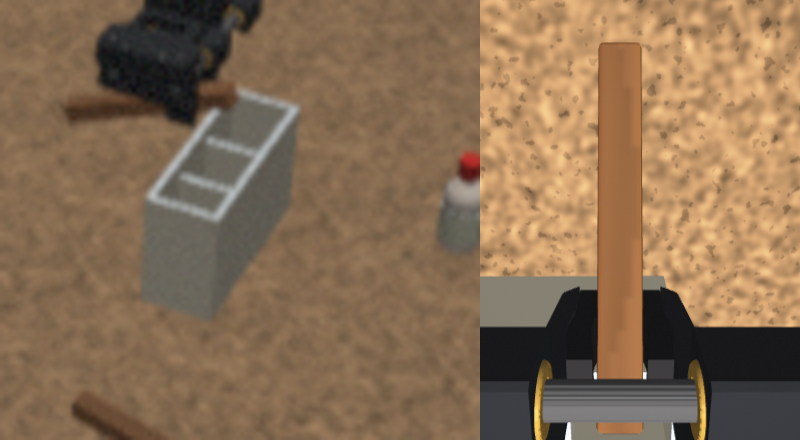

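The view shows the stick still tipped only slightly: B end at wrist (320,43), stub end at (320,433), with the stub resting on the holder rim. I'll fit tilt, length and slip numerically.

```bash
cat >> h.py <<'E'
from scipy.optimize import least_squares
def fit2(wB,wA,sB=None,sA=None,w=None):
    "wrist rows of B/A top edges, optional width px at B; scene pixels of B/A end centres -> theta, L, dz"
    P=viewer.camera_params('wrist');s=manip.get_state();a=yaw();x=np.array([np.cos(a),np.sin(a),0]);y=np.array([np.sin(a),-np.cos(a),0]);g0=s['tool_pos']-[0,0,.1615]
    def f(p):
        t=np.radians(p[0]);L=p[1]/1000;g=g0+[0,0,p[2]/1000];d=x*np.cos(t)-np.array([0,0,np.sin(t)]);u=np.cross(d,y);u=u*np.sign(u[2])*.008
        B=g+d*L;A=g-d*(.14-L)
        r=[proj('wrist',B+u,P)[1]-wB,proj('wrist',A+u,P)[1]-wA,.02*p[2],.05*(p[1]-105)]
        if w: r.append(abs(proj('wrist',B+u+.008*y,P)[0]-proj('wrist',B+u-.008*y,P)[0])-w)
        if sB is not None: r+=list(1.*(proj('scene',B)-sB))
        if sA is not None: r+=list(1.*(proj('scene',A)-sA))
        return r
    for t0 in(5,40): 
        q=least_squares(f,[t0,105,0]);print('theta,L,dz',q.x,'res',np.round(q.fun,1))
E
python3 -c "
from h import *
fit2(43,433,(347,186.5),(388.7,183.5),40)
fit2(43,433,None,None,40)
fit2(43,433,(347,186.5),(388.7,183.5))"
```

```text
theta,L,dz [ 24.4783 105.4526   5.8642] res [ 0.1 -0.1  0.1  0.   2.5  0.3  1.6 -0.6  0. ]
theta,L,dz [ 24.4783 105.4525   5.8642] res [ 0.1 -0.1  0.1  0.   2.5  0.3  1.6 -0.6  0. ]
theta,L,dz [ 35.1782 116.9678  22.3371] res [ 0.1 -0.   0.4  0.6  0.6]
theta,L,dz [ 35.1782 116.9678  22.3372] res [ 0.1 -0.   0.4  0.6  0.6]
theta,L,dz [ 22.5748 104.0456   4.2727] res [-0.2  0.2  0.1 -0.   0.3  1.  -0.1  0.8]
theta,L,dz [ 22.5749 104.0456   4.2727] res [-0.2  0.2  0.1 -0.   0.3  1.  -0.1  0.8]
```

```bash
python3 -m handwheel '[0,0,0,0.1,0, 0,0,0,0.1,0, 0,0,0,0.1,0, 0,0,0,0,0, 0,0,0,0,0]'
python3 - <<'E'
from h import *
im=save('wrist','w13');goh(-47,47,-18)
def cols(im):
    h=cv2.cvtColor(im,cv2.COLOR_RGB2HSV); 
    return [(r,tuple(int(v) for v in h[r,320])) for r in list(range(10,120,6))+list(range(404,479,4))]
# brown stick vs rest along column 320: compare with row colours
h=cv2.imread('pics/w12.png')
for n,i in (('w12',h),('w13',im[:,:,::-1])):
    g=cv2.GaussianBlur(i,(5,5),0).astype(int)[:,314:327].mean(1)
    d=np.abs(np.diff(g,axis=0,n=1)).sum(1); 
    print(n,[(int(r),int(d[max(0,r-2):r+3].sum())) for r in np.argsort(-d)[:14]])
r=models.regions_of('wrist','stick0')
for q in r[:2]:
    ys,xs=np.where(q['region']);print(q['confidence'],ys.min(),ys.max(),[(int((q['region'][k]).sum())) for k in(ys.min()+6,ys.min()+20,150,250)])
r=models.regions_of('scene','stick0')
E
```

```text
clock: 37.42
tool_pos: [0.3285, 0.3272, 0.2319]
ee_rot: [0.001, -0.361, 0.933, -0.0]
ft_force: [0.1, -2.3, 4.8]
width: 0.178
finger_force: 30.0
pos [0.3285 0.3272 0.2319] yaw -137.7 j6 -1.78 w 0.177 | turn -0.01 x 0.02 y 0.01 z -0.04
w12 [(378, 214), (377, 201), (41, 159), (379, 192), (471, 153), (472, 146), (40, 168), (384, 111), (42, 147), (390, 92), (396, 86), (470, 135), (422, 99), (421, 98)]
w13 [(378, 209), (377, 198), (471, 152), (379, 188), (472, 145), (82, 112), (384, 110), (81, 109), (390, 92), (396, 86), (422, 101), (470, 134), (440, 89), (421, 101)]
0.88 83 439 [37, 38, 40, 45]
```

Run:
```python
from h import *
fit2(83,440,None,None,36.5)
fit2(83,440)
save('scene','s13')
for q in models.regions_of('scene','stick0')[:3]:
    ys,xs=np.where(q['region']);i=np.argmin(xs);print(q['confidence'],xs.min(),xs.max(),ys.min(),ys.max(),'left',xs[i],ys[xs==xs[i]].mean(),'right',ys[xs==xs.max()].mean())
```

```text
theta,L,dz [ 39.6536 104.9626   8.3478] res [ 0.  -0.   0.2 -0.   0.1]
theta,L,dz [ 39.6536 104.9627   8.3478] res [ 0.  -0.   0.2 -0.   0.1]
theta,L,dz [ 38.5756 103.5132   6.1522] res [-0.  -0.   0.1 -0.1]
theta,L,dz [ 38.5756 103.5132   6.1522] res [-0.  -0.   0.1 -0.1]
0.85 348 392 258 288 left 348 262.0 right 284.0
0.74 440 452 200 223 left 440 215.0 right 211.0
0.46 350 387 181 201 left 350 197.5 right 183.0
```

```bash
python3 -m handwheel '[0,0,0,-0.3,0, 0,0,0,-0.5,0, 0,0,0,-0.6,0, 0,0,0,-0.6,0, 0,0,0,-0.6,0, 0,-0.3,0,0,0, 0,-0.6,0,0,0, 0,-0.6,0,0,0, 0,-0.6,0,0,0, 0,-0.6,0,0,0]'; python3 -m handwheel '[0,-0.3,0,0,0, 0,0,0,0,0, 0,0,0,0,0]'
python3 - <<'E'
from h import *
goh(73,47,52)
save('wrist','w14');save('scene','s14')
im=cv2.imread('pics/w14.png')
g=cv2.GaussianBlur(im,(5,5),0).astype(int)[:,314:327].mean(1)
d=np.abs(np.diff(g,axis=0)).sum(1);print([(int(r),int(d[r])) for r in np.argsort(-d)[:14]])
for q in models.regions_of('wrist','stick0')[:3]:
    ys,xs=np.where(q['region']);print(q['confidence'],ys.min(),ys.max(),xs.min(),xs.max())
for q in models.regions_of('wrist','holder')[:1]:
    ys,xs=np.where(q['region']);print('holder',q['confidence'],rect('wrist',q['region'],.09))
E
```

```text
clock: 38.5
tool_pos: [0.4087, 0.4006, 0.3356]
ee_rot: [0.0, -0.361, 0.933, -0.0]
ft_force: [0.4, -0.1, -0.2]
width: 0.178
finger_force: 30.0
clock: 38.75
tool_pos: [0.4167, 0.4079, 0.3349]
ee_rot: [-0.0, -0.361, 0.932, -0.0]
ft_force: [-0.5, 0.2, 0.4]
width: 0.174
finger_force: 30.0
pos [0.4167 0.4079 0.3349] yaw -137.6 j6 -1.74 w 0.174 | turn -0.01 x 0.01 y 0.0 z 0.79
[(74, 148), (81, 140), (65, 138), (66, 110), (80, 109), (75, 106), (73, 104), (54, 102), (64, 95), (82, 95), (53, 81), (55, 69), (471, 61), (378, 60)]
0.9 81 441 294 344
holder 0.64 [393.2, 323.4, 146.3, 53.7, -47.6]
```

```bash
python3 -m handwheel '[0,0,0,0.3,0, 0,0,0,0.3,0, 0,0,0,0.19,0, 0,0,0,0,0]'; python3 -m handwheel '[0,0.1,0,0,0, 0,0.1,0,0,0, 0,0.16,0,-0.125,0, 0,0.16,0,-0.125,0, 0,0,0,0,0]';python3 -m handwheel '[0,0.19,0,-0.125,0, 0,0.19,0,-0.125,0, 0,0,0,0,0]'
python3 - <<'E'
from h import *
goh(37,47,72)
save('wrist','w15')
for q in models.regions_of('wrist','stick0')[:3]:
    ys,xs=np.where(q['region']);print(q['confidence'],ys.min(),ys.max(),xs.min(),xs.max())
E
```

```text
clock: 39.28
tool_pos: [0.4161, 0.4076, 0.3023]
ee_rot: [-0.001, -0.361, 0.932, -0.0]
ft_force: [-0.3, -1.0, -0.2]
width: 0.174
finger_force: 30.0
clock: 39.7
tool_pos: [0.4006, 0.3935, 0.3159]
ee_rot: [0.002, -0.362, 0.932, 0.0]
ft_force: [0.7, 1.6, 3.2]
width: 0.176
finger_force: 30.0
clock: 39.95
tool_pos: [0.3896, 0.3834, 0.3259]
ee_rot: [0.002, -0.362, 0.932, 0.001]
ft_force: [2.4, 2.5, 5.8]
width: 0.18
finger_force: 30.0
pos [0.3896 0.3834 0.3259] yaw -137.6 j6 -1.75 w 0.18 | turn -0.0 x -0.0 y -0.0 z 0.06
0.93 112 444 293 346
```

```bash
python3 -m handwheel '[0,0.2,0,-0.1,0, 0,0.2,0,-0.1,0, 0,0,0,0,0]'; python3 -m handwheel '[0,0.2,0,-0.06,0, 0,0.2,0,-0.06,0, 0,0,0,0,0]'; python3 -m handwheel '[0,0.2,0,0,0, 0,0.15,0,0,0, 0,0,0,0,0]';python3 - <<'E'
from h import *
goh(-8,47,80)
save('wrist','w16')
for q in models.regions_of('wrist','stick0')[:3]:
    ys,xs=np.where(q['region']);print(q['confidence'],ys.min(),ys.max(),xs.min(),xs.max())
E
```

```text
clock: 40.3
tool_pos: [0.3769, 0.3721, 0.3321]
ee_rot: [-0.001, -0.362, 0.932, -0.0]
ft_force: [1.0, -0.4, -0.8]
width: 0.176
finger_force: 30.0
clock: 40.55
tool_pos: [0.3652, 0.3613, 0.3366]
ee_rot: [-0.0, -0.362, 0.932, -0.0]
ft_force: [0.7, 0.6, -0.5]
width: 0.177
finger_force: 30.0
clock: 40.8
tool_pos: [0.3551, 0.3521, 0.3363]
ee_rot: [-0.0, -0.362, 0.932, -0.0]
ft_force: [-0.1, -0.5, -0.3]
width: 0.178
finger_force: 30.0
pos [0.3551 0.3521 0.3363] yaw -137.6 j6 -1.77 w 0.178 | turn -0.0 x -0.05 y -0.01 z 0.12
0.97 201 355 0 11
0.72 114 444 293 346
```

Run:
```python
from h import *
fit2(114,444,None,None,None)
b=[q for q in models.regions_of('wrist','stick0') if np.where(q['region'])[0].min()<130][0]['region']
print([int(b[k].sum()) for k in(118,124,130,150,200,250)])
w=cv2.imread('pics/w16.png');
save('scene','s16')
for q in models.regions_of('scene','stick0')[:4]:
    ys,xs=np.where(q['region']);print(q['confidence'],xs.min(),xs.max(),ys.min(),ys.max(),np.round(q['position']))
P=viewer.camera_params('scene');s=manip.get_state();a=yaw();x=np.array([np.cos(a),np.sin(a),0]);g0=s['tool_pos']-[0,0,.1615]
for th in(45,50,55,60):
  for dz in(0,8,15):
    t=np.radians(th);d=x*np.cos(t)-np.array([0,0,np.sin(t)]);g=g0+[0,0,dz/1000]
    print(th,dz,'B',proj('scene',g+.105*d).round(),'A',proj('scene',g-.035*d).round())
```

```text
theta,L,dz [ 49.6186 102.8179   8.7455] res [-0.  -0.   0.2 -0.1]
theta,L,dz [ 49.6186 102.8179   8.7455] res [-0.  -0.   0.2 -0.1]
[32, 33, 34, 36, 39, 41]
0.97 348 392 258 287 [368. 272.]
0.58 366 401 152 180 [376. 169.]
45 0 B [366. 178.] A [401. 157.]
45 8 B [366. 176.] A [401. 155.]
45 15 B [366. 174.] A [401. 153.]
50 0 B [368. 180.] A [400. 156.]
50 8 B [368. 178.] A [400. 154.]
50 15 B [368. 176.] A [401. 152.]
55 0 B [370. 183.] A [399. 156.]
55 8 B [371. 180.] A [400. 153.]
55 15 B [371. 178.] A [400. 151.]
60 0 B [373. 185.] A [399. 155.]
60 8 B [373. 182.] A [399. 152.]
60 15 B [373. 180.] A [399. 150.]
```

```bash
python3 -m handwheel '[0,-0.4,0,0,0, 0,-0.4,0,0,0, 0,-0.4,0,0,0, 0,-0.4,0,0,0, 0,0,0,0,0, 0,0,0,0,0]'; python3 -c "
from h import *
goh(55,47,50)"; python3 -m handwheel '[0,0,0,0.3,0, 0,0,0,0.3,0, 0,0,0,0.25,0, 0,0,0,0,0]';python3 -c "
from h import *
goh(55,47,50)"
```

```text
clock: 41.55
tool_pos: [0.4033, 0.3959, 0.3358]
ee_rot: [-0.0, -0.362, 0.932, -0.0]
ft_force: [-0.4, 0.7, -0.6]
width: 0.179
finger_force: 30.0
pos [0.4033 0.3959 0.3358] yaw -137.6 j6 -1.74 w 0.179 | turn 0.0 x 0.01 y -0.0 z 0.86
clock: 41.88
tool_pos: [0.4026, 0.3953, 0.3006]
ee_rot: [-0.002, -0.362, 0.932, -0.0]
ft_force: [-1.2, -0.4, -0.8]
width: 0.177
finger_force: 30.0
pos [0.4026 0.3953 0.3006] yaw -137.6 j6 -1.74 w 0.177 | turn -0.0 x -0.02 y -0.0 z -0.02
```

```bash
python3 -m handwheel '[0,0.12,0,0,0, 0,0.17,0,-0.05,0, 0,0.18,0,-0.05,0, 0,0,0,0,0]'; python3 -m handwheel '[0,0.19,0,-0.04,0, 0,0.19,0,-0.04,0, 0,0,0,0,0]'; python3 -m handwheel '[0,0.2,0,-0.03,0, 0,0.2,0,-0.03,0, 0,0,0,0,0]';python3 - <<'E'
from h import *
goh(4,47,59)
save('wrist','w17')
for q in models.regions_of('wrist','stick0')[:3]:
    ys,xs=np.where(q['region']);print(q['confidence'],ys.min(),ys.max(),xs.min(),xs.max())
E
```

```text
clock: 42.22
tool_pos: [0.3894, 0.3831, 0.3089]
ee_rot: [0.004, -0.362, 0.932, 0.001]
ft_force: [4.5, 3.6, 1.6]
width: 0.174
finger_force: 30.0
clock: 42.47
tool_pos: [0.3781, 0.3728, 0.3122]
ee_rot: [0.004, -0.362, 0.932, 0.001]
ft_force: [5.4, 3.8, 2.2]
width: 0.176
finger_force: 30.0
clock: 42.72
tool_pos: [0.3662, 0.362, 0.3141]
ee_rot: [0.003, -0.362, 0.932, 0.001]
ft_force: [5.3, 2.3, 2.1]
width: 0.18
finger_force: 30.0
pos [0.3662 0.362  0.3141] yaw -137.6 j6 -1.76 w 0.18 | turn -0.0 x 0.03 y -0.0 z 0.09
0.64 205 451 291 348
```

```bash
python3 -m handwheel '[0,0.18,0,0,0, 0,0.18,0,0,0, 0,0,0,0,0]';python3 - <<'E'
from h import *
goh(-10,47,59)
save('wrist','w18')
for q in models.regions_of('wrist','stick0')[:3]:
    ys,xs=np.where(q['region']);print(q['confidence'],ys.min(),ys.max(),xs.min(),xs.max())
fit2(235,452)
E
```

```text
clock: 43.07
tool_pos: [0.3556, 0.3523, 0.3128]
ee_rot: [0.002, -0.362, 0.932, 0.0]
ft_force: [3.8, 4.4, 2.0]
width: 0.181
finger_force: 30.0
pos [0.3556 0.3523 0.3128] yaw -137.6 j6 -1.77 w 0.181 | turn -0.0 x 0.02 y -0.0 z 0.06
0.88 233 450 291 348
theta,L,dz [ 88.7142 100.0796  29.9124] res [-0.  -0.   0.6 -0.2]
theta,L,dz [ 90.     101.3419  16.4403] res [21.9 -0.3  0.3 -0.2]
```

```bash
python3 -m handwheel '[0,-0.15,0,0,0, 0,0,0,0.3,0, 0,0,0,0.3,0, 0,0,0,0.2,0, 0,0,0,0,0]'; python3 -m handwheel '[0.3,0,0,0,0, 0.3,0,0,0,0, 0.45,0,0,0,0, 0.45,0,0,0,0, 0.45,0,0,0,0, 0.45,0,0,0,0, 0.45,0,0,0,0, 0.45,0,0,0,0]'; python3 -m handwheel '[0.45,0,0,-0.3,0, 0.45,0,0,-0.6,0, 0.45,0,0,-0.8,0, 0.45,0,0,-0.8,0, 0.45,0,0,-0.8,0, 0.7,0,0,-0.5,0, 0.7,0,0,0,0, 0.7,0,0,0,0]'
python3 - <<'E'
from h import *
save('wrist','w19');save('scene','s19');save('top','t19')
P=viewer.camera_params('wrist')
for c in('wrist','scene','top'):
  for q in models.regions_of(c,'stick0')[:3]:
    ys,xs=np.where(q['region']);print(c,round(q['confidence'],2),np.round(q['position']),ys.min(),ys.max(),xs.min(),xs.max(),atz(c,q['position'],.016))
for n,e in((-14,47),(0,47),(14,47)):
  for z in(.01,.145): 
    X=[*(HC+N*n/1000+Ee*e/1000),z]; print(n,z,'scene',proj('scene',X).round(),'wrist',proj('wrist',X,P).round(),'top',proj('top',X).round())
go(.5,.3,.42,207.7)
E
```

```text
clock: 43.58
tool_pos: [0.3598, 0.3563, 0.2779]
ee_rot: [-0.003, -0.362, 0.932, -0.001]
ft_force: [0.0, -0.2, -0.6]
width: 0.178
finger_force: 30.0
clock: 44.25
tool_pos: [0.3601, 0.3564, 0.28]
ee_rot: [0.0, -0.362, 0.932, -0.0]
ft_force: [-0.2, -0.0, 0.6]
width: 0.446
finger_force: 0.0
clock: 44.92
tool_pos: [0.3599, 0.3564, 0.4322]
ee_rot: [0.001, -0.362, 0.932, 0.0]
ft_force: [0.3, 0.4, -0.5]
width: 0.653
finger_force: 0.0
wrist 0.97 [321. 229.] 180 272 308 331 [0.3897 0.3867 0.016 ]
wrist 0.72 [ 64. 233.] 169 300 46 78 [0.5638 0.2019 0.016 ]
scene 0.73 [367. 272.] 259 288 349 391 [0.5825 0.1912 0.016 ]
scene 0.66 [396. 187.] 175 197 392 405 [0.2678 0.4207 0.016 ]
scene 0.18 [108. 301.] 290 315 100 114 [ 0.4571 -0.4544  0.016 ]
top 0.72 [260. 265.] 240 283 247 271 [0.5657 0.1965 0.016 ]
top 0.61 [322. 189.] 180 202 314 331 [0.79   0.0203 0.016 ]
-14 0.01 scene [386. 209.] wrist [318. 175.] top [202. 342.]
-14 0.145 scene [389. 171.] wrist [318. 210.] top [188. 343.]
0 0.01 scene [391. 211.] wrist [318. 189.] top [199. 338.]
0 0.145 scene [394. 172.] wrist [318. 231.] top [185. 338.]
14 0.01 scene [395. 212.] wrist [318. 203.] top [195. 335.]
14 0.145 scene [399. 174.] wrist [318. 250.] top [181. 334.]
pos [0.3602 0.3565 0.4309] yaw -137.6 j6 -1.76 w 0.699 | turn 2.45 x -2.44 y -2.88 z 0.27
```

Stick 1 now stands in the holder: the scene shows its top at row 175, which matches a 145 mm height. Now stick 2.

```bash
python3 -m handwheel '[1,0,0,0,0.8, 1,0,0,0,0.8, 1,0,0,0,0.85, 1,-0.6,-0.7,0,0, 1,-0.6,-0.7,0,0, 1,-0.6,-0.7,0,0, 1,-0.6,-0.7,0,0, 1,-0.2,-0.4,0,0, 1,0,0,0,0]'
python3 - <<'E'
from h import *
save('wrist','w20');save('top','t20');save('scene','s20')
P=viewer.camera_params('wrist')
for c in('wrist','top','scene'):
  for q in models.regions_of(c,'stick0')[:3]: print(c,round(q['confidence'],2),np.round(q['position']),rect(c,q['region'],.016,P if c=='wrist' else None))
d=np.array([np.cos(np.radians(27.7)),np.sin(np.radians(27.7))])
g=np.array([.5765,.199])+.025*d;go(*g,.169,207.7)
E
```

```text
clock: 45.97
tool_pos: [0.5147, 0.2895, 0.4303]
ee_rot: [-0.001, -0.238, 0.971, -0.0]
ft_force: [-0.3, -1.0, -1.1]
width: 1.004
finger_force: 0.0
wrist 0.88 [213. 194.] [573.2, 204.3, 137.9, 18.9, 27.8]
wrist 0.63 [512.  87.] [352.0, 401.0, 99.8, 30.1, -86.0]
top 0.64 [260. 262.] [576.8, 197.9, 139.0, 16.3, 27.8]
top 0.57 [351. 302.] [471.5, -60.8, 22.2, 19.4, -0.5]
scene 0.91 [367. 269.] [587.6, 195.2, 144.1, 29.0, 28.0]
scene 0.58 [396. 186.] [269.1, 426.3, 113.6, 18.5, -42.4]
pos [0.5107 0.2922 0.4322] yaw -152.2 j6 -1.74 w 1.0 | turn 0.01 x -1.0 y -2.83 z 6.58
```

```bash
python3 -m handwheel '[1,-0.25,-0.7,0.3,0, 1,-0.25,-0.7,0.5,0, 1,-0.25,-0.7,0.5,0, 1,-0.25,-0.7,0.5,0, 1,0,0,0.7,0, 1,0,0,0.7,0, 1,0,0,0.4,0, 1,0,0,0,0, 1,0,0,0,0]'
python3 - <<'E'
from h import *
go(.5986,.2106,.169,207.7)
save('wrist','w21')
P=viewer.camera_params('wrist')
for q in models.regions_of('wrist','stick0')[:2]: print(round(q['confidence'],2),np.round(q['position']),rect('wrist',q['region'],.016,P))
E
```

```text
clock: 47.02
tool_pos: [0.5988, 0.2115, 0.2882]
ee_rot: [-0.0, -0.24, 0.971, 0.0]
ft_force: [-0.6, 0.0, 0.2]
width: 1.002
finger_force: 0.0
pos [0.5988 0.2115 0.2882] yaw -152.3 j6 -1.9 w 1.002 | turn 0.01 x 0.02 y -0.02 z 2.98
```

```bash
python3 -m handwheel '[1,0.02,-0.02,0.6,0, 1,0,0,0.6,0, 1,0,0,0.6,0, 1,0,0,0.5,0, 1,0,0,0.4,0, 1,0,0,0.26,0, 1,0,0,0,0, 0,0,0,0,0, 0,0,0,0,0, 0,0,0,0,0]';python3 -m handwheel '[0,0,0,0,0, 0,0,0,0,0, 0,0,0,0,0, 0,0,0,0,0, 0,0,0,0,0, 0,0,0,0,0, 0,0,0,0,0, 0,0,0,0,0, 0,0,0,0,0, 0,0,0,0,0]';python3 -m handwheel '[0,0,0,0,0, 0,0,0,0,0, 0,0,0,-0.3,0, 0,0,0,-0.5,0, 0,0,0,-0.6,0, 0,0,0,-0.6,0, 0,0,0,-0.6,0, 0,0,0,-0.6,0, 0,0,0,-0.3,0, 0,0,0,0,0]'
python3 - <<'E'
from h import *
goh(-47,-60,30)
save('wrist','w22')
for q in models.regions_of('wrist','stick0')[:2]:
    ys,xs=np.where(q['region']);print(q['confidence'],ys.min(),ys.max(),xs.min(),xs.max())
P=viewer.camera_params('wrist');s=manip.get_state();a=yaw();x=np.array([np.cos(a),np.sin(a),0])
for L in(85,95,105):print(L,[proj('wrist',s['tool_pos']-[0,0,.1535]+x*l/1000,P)[1].round() for l in(L,L-140)])
E
```

```text
clock: 47.95
tool_pos: [0.5991, 0.2099, 0.171]
ee_rot: [0.001, -0.239, 0.971, -0.0]
ft_force: [0.0, 0.1, 0.4]
width: 0.797
finger_force: 0.0
clock: 48.78
tool_pos: [0.5988, 0.2098, 0.1695]
ee_rot: [-0.0, -0.239, 0.971, -0.0]
ft_force: [0.3, -0.4, 0.2]
width: 0.175
finger_force: 30.0
clock: 49.62
tool_pos: [0.5988, 0.2099, 0.3136]
ee_rot: [0.003, -0.239, 0.971, -0.0]
ft_force: [0.3, -0.6, -0.2]
width: 0.176
finger_force: 30.0
pos [0.5988 0.2099 0.3136] yaw -152.3 j6 -1.9 w 0.176 | turn -2.45 x 3.03 y 4.05 z 0.8
0.73 55 434 293 346
85 [np.float64(81.0), np.float64(451.0)]
95 [np.float64(44.0), np.float64(431.0)]
105 [np.float64(6.0), np.float64(410.0)]
```

```bash
python3 -m handwheel '[0,0,0,0,-0.8, 0,0,0,0,-0.8, 0,0,0,0,-0.85, 0,0.4,0.5,0,0, 0,0.5,0.65,0,0, 0,0.5,0.7,0,0, 0,0.5,0.7,0,0, 0,0.5,0.7,0,0, 0,0.4,0.5,0,0, 0,0.2,0.2,0,0]';python3 -m handwheel '[0,0,0,0,0, 0,0,0,0,0]'; python3 -c "
from h import *
goh(-47,-64,8)"
```

```text
clock: 50.55
tool_pos: [0.4006, 0.2459, 0.3086]
ee_rot: [-0.002, -0.362, 0.932, 0.0]
ft_force: [0.6, 0.8, -0.9]
width: 0.181
finger_force: 30.0
clock: 50.72
tool_pos: [0.4043, 0.2455, 0.3094]
ee_rot: [0.0, -0.362, 0.932, -0.0]
ft_force: [0.2, -0.5, -0.7]
width: 0.181
finger_force: 30.0
pos [0.4043 0.2455 0.3094] yaw -137.6 j6 -2.02 w 0.181 | turn 0.0 x 0.04 y 0.02 z 1.25
```

```bash
python3 -m handwheel '[0,0.04,0.02,0.4,0, 0,0,0,0.4,0, 0,0,0,0.4,0, 0,0,0,0.1,0, 0,0,0,0.1,0, 0,0,0,0.1,0, 0,0,0,0.1,0, 0,0,0,0.1,0, 0,0,0,0.1,0, 0,0,0,0.1,0]'; python3 -m handwheel '[0,0,0,0.03,0, 0,0,0,0,0, 0,0,0,0,0]'
python3 - <<'E'
from h import *
goh(-47,-64,-25)
save('wrist','w23')
for q in models.regions_of('wrist','stick0')[:2]:
    ys,xs=np.where(q['region']);print(q['confidence'],ys.min(),ys.max(),xs.min(),xs.max(),[int(q['region'][k].sum()) for k in(ys.min()+6,)])
    if q['confidence']>.5: fit2(ys.min(),ys.max())
E
```

```text
clock: 51.55
tool_pos: [0.404, 0.2451, 0.2346]
ee_rot: [0.002, -0.361, 0.933, -0.0]
ft_force: [-0.3, -0.2, 13.0]
width: 0.182
finger_force: 30.0
clock: 51.8
tool_pos: [0.4038, 0.2448, 0.2329]
ee_rot: [0.001, -0.361, 0.933, -0.0]
ft_force: [-0.9, -2.3, 7.4]
width: 0.179
finger_force: 30.0
pos [0.4038 0.2448 0.2329] yaw -137.7 j6 -2.02 w 0.179 | turn -0.01 x 0.02 y 0.02 z 0.16
0.97 106 472 292 346 [39]
theta,L,dz [ 45.9801 101.2996  15.9724] res [-0.  -0.   0.3 -0.2]
theta,L,dz [ 45.9801 101.2996  15.9724] res [-0.  -0.   0.3 -0.2]
0.61 421 479 557 632 [57]
theta,L,dz [-41.2005 104.5477  59.3748] res [-0.  -0.   1.2 -0. ]
theta,L,dz [128.3754 103.345   51.3569] res [-0.  -0.   1.  -0.1]
```

```bash
sed -i 's/def fit2(wB,wA,sB=None,sA=None,w=None):/def fit2(wB,wA,sB=None,sA=None,w=None,L0=105,kz=.02,kL=.05):/; s/\.02\*p\[2\],\.05\*(p\[1\]-105)/kz*(p[2]-7),kL*(p[1]-L0)/' h.py
python3 - <<'E'
from h import *
for kz,kL in((.02,1),(.3,1),(.3,.3)): fit2(106,472,L0=93,kz=kz,kL=kL)
for wA in(455,):fit2(106,wA,L0=93,kz=.3,kL=1)
save('scene','s23')
for q in models.regions_of('scene','stick0')[:3]:
    ys,xs=np.where(q['region']);print(round(q['confidence'],2),xs.min(),xs.max(),ys.min(),ys.max())
E
```

```text
theta,L,dz [40.2251 93.0016  4.1791] res [ 0.   0.  -0.1  0. ]
theta,L,dz [40.2251 93.0016  4.1791] res [ 0.   0.  -0.1  0. ]
theta,L,dz [40.4663 93.2966  4.6141] res [ 0.   0.1 -0.7  0.3]
theta,L,dz [40.4663 93.2966  4.6141] res [ 0.   0.1 -0.7  0.3]
theta,L,dz [41.2862 94.3371  6.0425] res [ 0.   0.  -0.3  0.4]
theta,L,dz [41.2862 94.3371  6.0425] res [ 0.   0.  -0.3  0.4]
theta,L,dz [41.1684 94.0145 -0.69  ] res [ 0.   0.3 -2.3  1. ]
theta,L,dz [41.1684 94.0145 -0.69  ] res [ 0.   0.3 -2.3  1. ]
0.73 336 373 201 220
```

```bash
python3 -m handwheel '[0,0,0,0.1,0, 0,0,0,0,0, 0,0,0,-0.3,0, 0,0,0,-0.6,0, 0,0,0,-0.6,0, 0,0,0,-0.6,0, 0,0,0,-0.5,0, 0,-0.4,0.1,0,0, 0,-0.6,0.15,0,0, 0,-0.6,0.15,0,0]'; python3 -m handwheel '[0,-0.6,0,0,0, 0,-0.35,0,0,0, 0,0,0,0,0, 0,0,0,0,0]'
python3 - <<'E'
from h import *
goh(55,-47,47)
save('wrist','w24')
for q in models.regions_of('wrist','stick0')[:2]:
    ys,xs=np.where(q['region']);print(q['confidence'],ys.min(),ys.max(),xs.min(),xs.max(),[int(q['region'][k].sum()) for k in(ys.min()+6,)])
    if xs.min()<320<xs.max(): fit2(ys.min(),ys.max(),L0=93,kz=.3,kL=.5)
E
```

```text
clock: 52.83
tool_pos: [0.4402, 0.3003, 0.3329]
ee_rot: [0.001, -0.361, 0.933, -0.0]
ft_force: [-0.5, -0.4, -0.3]
width: 0.176
finger_force: 30.0
clock: 53.17
tool_pos: [0.4675, 0.3255, 0.3317]
ee_rot: [-0.0, -0.361, 0.932, -0.0]
ft_force: [0.4, -0.9, -0.6]
width: 0.173
finger_force: 30.0
pos [0.4675 0.3255 0.3317] yaw -137.6 j6 -1.91 w 0.173 | turn -0.0 x 0.01 y 0.03 z 0.83
0.71 110 241 454 564 [18]
0.64 113 471 292 347 [36]
theta,L,dz [43.5184 94.0022  5.0626] res [ 0.   0.1 -0.6  0.5]
theta,L,dz [43.5184 94.0022  5.0626] res [ 0.   0.1 -0.6  0.5]
```

```bash
python3 -m handwheel '[0,0,0,0.3,0, 0,0,0,0.3,0, 0,0,0,0.23,0, 0,0,0,0,0]'; python3 -m handwheel '[0,0.09,0,0,0, 0,0.17,0,-0.1,0, 0,0.16,0,-0.08,0, 0,0.16,0,-0.07,0, 0,0,0,0,0]'; python3 -m handwheel '[0,0.18,0,-0.04,0, 0,0.18,0,-0.04,0, 0,0,0,0,0]';python3 - <<'E'
from h import *
goh(17.6,-47,60)
save('wrist','w25')
for q in models.regions_of('wrist','stick0')[:3]:
    ys,xs=np.where(q['region']);print(q['confidence'],ys.min(),ys.max(),xs.min(),xs.max())
E
```

```text
clock: 53.6
tool_pos: [0.4661, 0.3251, 0.2977]
ee_rot: [-0.002, -0.361, 0.932, -0.0]
ft_force: [-0.3, 0.2, -1.0]
width: 0.181
finger_force: 30.0
clock: 54.02
tool_pos: [0.4497, 0.3101, 0.3124]
ee_rot: [0.005, -0.361, 0.932, 0.001]
ft_force: [5.8, 4.7, 4.9]
width: 0.183
finger_force: 30.0
clock: 54.27
tool_pos: [0.439, 0.3002, 0.3152]
ee_rot: [0.005, -0.361, 0.932, 0.0]
ft_force: [4.5, 3.8, 2.5]
width: 0.174
finger_force: 30.0
pos [0.439  0.3002 0.3152] yaw -137.6 j6 -1.93 w 0.174 | turn -0.0 x -0.01 y 0.02 z 0.09
0.81 180 472 290 350
0.58 180 335 457 571
```

Rotation is working (B row 113 → 180, with contact force still on). Continuing to vertical.

```bash
python3 -m handwheel '[0,0.19,0,-0.02,0, 0,0.19,0,-0.02,0, 0,0,0,0,0]'; python3 -m handwheel '[0,0.17,0,0,0, 0,0.17,0,0,0, 0,0,0,0,0]';python3 - <<'E'
from h import *
goh(-11,-47,60)
save('wrist','w26')
for q in models.regions_of('wrist','stick0')[:3]:
    ys,xs=np.where(q['region']);print(q['confidence'],ys.min(),ys.max(),xs.min(),xs.max())
E
```

```text
clock: 54.62
tool_pos: [0.4277, 0.2899, 0.3164]
ee_rot: [0.004, -0.361, 0.932, 0.0]
ft_force: [4.2, 3.1, 2.5]
width: 0.179
finger_force: 30.0
clock: 54.87
tool_pos: [0.4177, 0.2808, 0.3162]
ee_rot: [0.004, -0.361, 0.932, 0.0]
ft_force: [4.5, 2.9, 2.2]
width: 0.179
finger_force: 30.0
pos [0.4177 0.2808 0.3162] yaw -137.6 j6 -1.95 w 0.179 | turn -0.0 x -0.02 y 0.02 z 0.12
0.94 234 379 451 557
0.82 235 471 289 351
```

```bash
python3 -m handwheel '[0,-0.15,0,0,0, 0,0,0,0.3,0, 0,0,0,0.3,0, 0,0,0,0.3,0, 0,0,0,0,0]'; python3 -m handwheel '[0.3,0,0,0,0, 0.3,0,0,0,0, 0.45,0,0,0,0, 0.45,0,0,0,0, 0.45,0,0,0,0, 0.45,0,0,0,0, 0.45,0,0,0,0, 0.45,0,0,0,0]'; python3 -m handwheel '[0.45,0,0,-0.3,0, 0.45,0,0,-0.6,0, 0.45,0,0,-0.8,0, 0.45,0,0,-0.8,0, 0.45,0,0,-0.8,0, 0.7,0,0,-0.5,0, 0.7,-0.5,0,0,0, 0.7,-0.8,0,0,0, 0.7,-0.6,0,0,0, 0.7,0,0,0,0]'
python3 - <<'E'
from h import *
save('wrist','w27');save('scene','s27');save('top','t27')
P=viewer.camera_params('wrist')
for c in('wrist','scene','top'):
  for q in models.regions_of(c,'stick0')[:4]:
    ys,xs=np.where(q['region']);print(c,round(q['confidence'],2),np.round(q['position']),ys.min(),ys.max(),xs.min(),xs.max())
for e in(47,-47):
 for n in(-14,0,14):
  X=[*(HC+N*n/1000+Ee*e/1000),.145]; print(e,n,'scene',proj('scene',X).round(),'wrist',proj('wrist',X,P).round())
for t in('lamp_knob','mould_center','brush'):
  c={k:models.spot_point(k,t)[:1] for k in('top','scene')};L=[ray(k,v[0]['position']) for k,v in c.items() if v]
  print(t,[(k,np.round(v[0]['position']),round(v[0]['confidence'],2)) for k,v in c.items() if v],tri(L) if len(L)>1 else '')
for r in models.spot_point('top','scrap0')[:6]: print(np.round(r['position']),round(r['confidence'],2),atz('top',r['position'],.016))
o=np.zeros((600,800,3),np.uint8)
o[:480,:480]=cv2.resize(cv2.imread('pics/s27.png')[150:330,150:450],(480,288)).repeat(1,0) if 0 else 0
a=cv2.resize(cv2.imread('pics/s27.png')[150:345,100:460],None,fx=2.2,fy=2.2,interpolation=cv2.INTER_CUBIC)
o[:429,:792]=a;o[429:600,:228]=cv2.resize(cv2.imread('pics/w27.png'),(228,171));o[429:600,230:530]=cv2.resize(cv2.imread('pics/t27.png')[200:371,160:460],(300,171))
cv2.imwrite('pics/c27.png',o)
E
```

```text
clock: 55.38
tool_pos: [0.4215, 0.2848, 0.2761]
ee_rot: [-0.003, -0.362, 0.932, -0.0]
ft_force: [-0.4, -0.4, -0.5]
width: 0.177
finger_force: 30.0
clock: 56.05
tool_pos: [0.4219, 0.285, 0.278]
ee_rot: [0.0, -0.362, 0.932, -0.0]
ft_force: [-0.2, 0.2, 0.5]
width: 0.45
finger_force: 0.0
clock: 56.88
tool_pos: [0.4801, 0.3379, 0.4289]
ee_rot: [-0.0, -0.362, 0.932, 0.0]
ft_force: [-0.0, 0.7, -0.7]
width: 0.699
finger_force: 0.0
wrist 0.84 [447. 126.] 86 166 416 482
scene 0.62 [179. 270.] 236 318 149 247
scene 0.61 [399. 186.] 175 197 393 405
scene 0.45 [386. 200.] 192 213 380 394
top 0.5 [215. 311.] 301 319 204 227
47 -14 scene [389. 171.] wrist [475.  92.]
47 0 scene [394. 172.] wrist [472. 116.]
47 14 scene [399. 174.] wrist [470. 139.]
-47 -14 scene [375. 189.] wrist [318.  92.]
-47 0 scene [380. 190.] wrist [318. 116.]
-47 14 scene [385. 192.] wrist [318. 139.]
lamp_knob [('top', array([453., 254.]), 0.81), ('scene', array([166., 242.]), 0.56)] [ 0.5565 -0.2833  0.2399]
mould_center [('top', array([431., 265.]), 0.7), ('scene', array([178., 311.]), 0.72)] [ 0.5652 -0.2877  0.0287]
brush [('top', array([413., 315.]), 0.91), ('scene', array([189., 274.]), 0.7)] [ 0.4261 -0.2388  0.0082]
[335. 303.] 0.55 [ 0.4608 -0.0159  0.016 ]
[361. 298.] 0.51 [ 0.4757 -0.0878  0.016 ]
[339. 299.] 0.42 [ 0.4705 -0.0251  0.016 ]
```

View pics/c27.png

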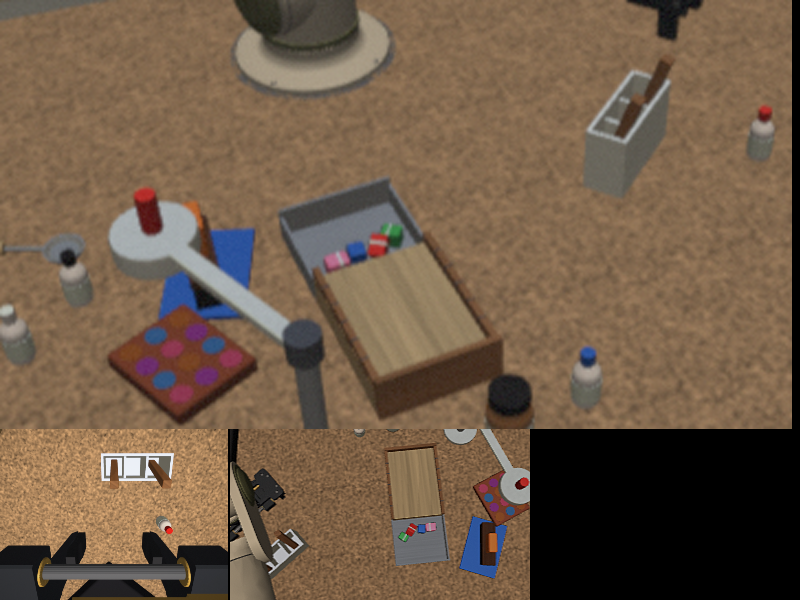

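The final view shows both sticks standing in the holder, the four offcuts in the tray, the brush upright on its rest, and the lamp over the mould (knob within about 10 mm). The gripper is clear of everything, and no third stick is visible.

```bash
python3 -c "
from h import *
print(manip.finish_job())"
```

```text
the job is handed in; nothing more can be done
None
```

The job is handed in, and no verdict came back: in the last pictures the lamp is over the mould, all four offcuts found are in the tray, the brush is upright on its rest, and both sticks found stand leaning in the holder, their lean bounded only from the cell size (about 0.42 rad against the 0.45 limit).

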